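Unstack the pharmacy delivery into the counter trays

ROBOT

A 7-joint arm with a two-finger parallel gripper is mounted at the origin on the work surface. World frame = base frame: x ahead of the robot, y to its left, z up, the work surface at z = 0. Lengths are in mm, angles in rad, forces in N, time in s.
With the tool pointing down it reaches from about 400 to 875 mm from the base axis. Payload 4.4 kg.
Tool frame: the origin (TCP) lies at the very end of the fingers, on their centre line; the grasp point (between the pads) lies 19 mm behind it; z points along the fingers, y is the direction in which the jaws open and shut (so a half turn about z gives the same grasp; the last joint's range is limited). The gripper opens to 85 mm and grips with 20 to 120 N. Pads are 22 mm wide; open, the fingers measure 114 mm over their backs; the gripper's body (76 mm by 85 mm) begins 54 mm behind the grasp point. The pads swing forward as they close: fully open they stand 13 mm farther back than shut.
Start: joints at [-1.208, 0.628, 0.038, 1.517, -0.027, 0.996, -0.02], TCP at [270.236, 591.177, 231.313] pointing down, gripper open.
Joint ranges: [-3.06, 3.06], [-0.37, 2.12], [-1.25, 1.32], [0.18, 2.47], [-1.1, 4.24], [0.23, 1.98], [-2.94, 2.94]. Speed limits (rad/s): [2.57, 2.57, 3.14, 3.14, 3.14, 3.14, 3.14].

INTERFACE

Orientations are given as [roll, pitch, yaw] about the fixed x, y, z axes, in that order (R = Rz(yaw) Ry(pitch) Rx(roll)).
In Python, from cell import ctrl gives the robot as it stands.
- The arm moves only by the shell command python3 -m crank 'ROWS' [OPENING]. ROWS is JSON, a list that holds one entry, the list of rows, each a list of 6 numbers: the shift along the tool's x, y, z in units of 30 mm (1.0 is 30 mm), then the turn, a rotation vector about the tool's x, y, z in units of 6 degrees (1.0 is 6 degrees). In form: [[[tx, ty, tz, rx, ry, rz], ...]]. A call has 1 to 12 rows; each row shifts and turns the pose as measured when the row begins, along the tool's axes as they then stand; what a row does not reach is not made up. A row lasts 1/12 s, in which the tool goes at most 41.7 mm and 7.16 degrees, less where a joint would pass 70% of its speed; a pose out of reach is approached as far as the arm can. A call is refused whole if a number of a shift passes 1 or a number of a turn 1, either way. A call with a gripper value outside its range is refused whole. OPENING is the gripper command: -1 is fully open, 1 is shut, values between are in proportion, set as the call begins (- or left out, the last holds). The fingers move at their own pace and stop on an object; the grip force is fixed at half the most. Time passes only in rows, so rows that do not move let the fingers close. It gives the time, the measured TCP pose, the force and the opening at its end, in the units of the state.
- ctrl.read_state(): the state, without advancing time (a new reading comes with each control period).
- ctrl.get_image(name): name is "scene" or "side" or "wrist"; returns a dict with "color" (384x512x3 uint8, red, green, blue), "depth" (384x512 float32, mm along the optical axis (not along the pixel's ray), 0 where there is no reading), "camera_matrix" (3x3 intrinsics, pixels), "R" (3x3) and "t" (3): a world point X has camera coordinates R X + t. Camera axes: x right, y down, z forward; pixel columns grow to the right and rows downward; lengths in mm; the calibration is good to about 2 mm. A picture is of the moment at which its call begins.
- ctrl.finish_job(): hands the job in, once; it reports no verdict.
Trained networks look in a picture, given as the dict that the camera call returned (one of the last four; its "shot" number tells which), for a name from the list of things; names that differ only in an ending like _2 or _b are one class to them, and where a whole thing is asked for, a point or a joint stands for the part that bears it (a point fixed in the world has none). Each returns a list of dicts, best first, with "conf" (0 to 1); they miss things now and then, are a little off and sometimes report something else, mostly with a low value. They report only what shows in the picture. A call takes as long as a camera call. They do not tell look-alikes from the thing itself.
- ctrl.search_frame(query, picture): "extent" ([centre column, centre row, width, height] in pixels, round what is visible of it).
The state is a dict: "clock": time; "qpos": joint angles; "qd": joint speeds; "tau": joint torques, N m; "eef_pos": TCP position; "tool_rot": TCP orientation; "force": force on the tool from outside, world axes, zero at the start; "torque": the same for the moment, N m; "width": finger opening in mm.
Only numpy, scipy, OpenCV 4.12 (cv2) and the standard library are available. Lean on these libraries where they do the work, as an engineer would, in place of code of your own. Each camera call takes 0.05 s, during which the arm holds its last target. There are 200 camera calls.

TASK

Take the delivery pile apart from the top down, one thing at a time, leaving the rest of the pile standing where it is: the jar goes into the round dish, the small square carton into the square tray, the metal tin into the middle-sized tray and the long carton into the long tray. Keep everything upright, set each thing down gently so that it lies flat on the floor of its tray inside the rim, and leave the mug and the tape roll alone.

Things in the scene. Friction and masses are not known exactly. Their poses are not given: they have to be found in the camera images.
- jar: small round amber pill jar with white cap, on top of the pile: body 46 mm diameter up to 50 mm height, cap 40 mm diameter, total height 66 mm, about 100 g. Origin: centre of its underside, z up along its axis. Its place is the round dish.
- square_carton: small white square carton, 56 x 56 mm and 42 mm tall, about 120 g, second from the top of the pile, under the jar. Origin: centre of its underside; x and y along its sides, z up. Its place is the square tray.
- tin: flat bare-metal instrument tin, closed, 52 mm (body x) x 110 mm (body y) and 36 mm tall, about 200 g, under the square carton. Origin: centre of its underside, z up. Its place is the middle-sized tray, either way round.
- long_carton: long brown cardboard carton, closed and stiff, 52 mm (body x) x 150 mm (body y) and 46 mm tall, about 250 g, bottom of the pile, lying on the counter. Origin: centre of its underside, z up. Its place is the long tray, either way round. The pile's members are loosely laid on each other, each turned and shifted a little on the one below.
- round_dish: shallow open round plastic dish, white inside with a grey rim, fixed to the counter, inside 72 mm diameter, outside 80 mm. Origin: centre of its underside, on the counter; z up. Inner floor (white) 4 mm above the origin, rim top 12 mm above the origin.
- tray_square: square tray, the smallest of three rectangular ones: shallow open plastic tray, white inside with a grey rim, fixed to the counter, inside 82 x 82 mm (body x by body y), walls 4 mm thick, outside 90 x 90 mm. Origin: centre of its underside, on the counter; z up. Inner floor (white) 4 mm above the origin, rim top 12 mm above the origin.
- tray_middle: middle-sized oblong tray: shallow open plastic tray, white inside with a grey rim, fixed to the counter, inside 78 x 136 mm (body x by body y), walls 4 mm thick, outside 86 x 144 mm. Origin: centre of its underside, on the counter; z up. Inner floor (white) 4 mm above the origin, rim top 12 mm above the origin.
- tray_long: long tray, the largest: shallow open plastic tray, white inside with a grey rim, fixed to the counter, inside 78 x 176 mm (body x by body y), walls 4 mm thick, outside 86 x 184 mm. Origin: centre of its underside, on the counter; z up. Inner floor (white) 4 mm above the origin, rim top 12 mm above the origin.
- mug: blue ceramic mug standing on the counter, 80 mm diameter, 90 mm tall, loose, handle at body +y. Origin: centre of its underside. A bystander: leave it alone.
- tape_roll: roll of brown packing tape on a cardboard core lying flat on the counter, 100 mm diameter, 76 mm hole, 48 mm tall, loose. Origin: centre of its underside. A bystander: leave it alone.
Not all that is in view belongs to the job. What is shaped like the tin but orange or yellow is not meant.

How it is judged:
By the outcome, as a careful person would: the job done as asked, in the order asked, and still so for the second after the job is handed in, with the robot touching nothing.
It also fails if it takes over 120 s, if anything falls off the work surface, if the arm or the gripper's body presses on something with over 40 N, if the wrist force passes 120 N, or if a joint passes its speed limit or range.

## Working session

There is one attempt and no reset: what is moved stays moved. The work goes in short steps, Python scripts to look and compute and a shell command to move; the robot and the scene stay as the last step left them, time stands still between calls to the robot, and variables do not carry over. Pictures are saved under pics/ and viewed, about 12 in all and at most 16, crops included, and the job is handed in when it is done.

```bash
mkdir -p pics; ls
cat > h.py <<'E'
import numpy as np, cv2
from cell import ctrl
NAMES=["jar","square_carton","tin","long_carton","round_dish","tray_square","tray_middle","tray_long","mug","tape_roll"]
def cloud(p):
    d=p["depth"].astype(float);K=p["camera_matrix"]
    v,u=np.mgrid[:d.shape[0],:d.shape[1]]
    c=np.stack([(u-K[0,2])/K[0,0]*d,(v-K[1,2])/K[1,1]*d,d],-1)
    X=(c-np.array(p["t"]))@np.array(p["R"]); X[d<=0]=np.nan
    return X
def save(p,n,s=1.5,crop=None):
    im=p["color"][:,:,::-1]
    if crop: a,b,c,d=crop; im=im[b:d,a:c]
    cv2.imwrite("pics/"+n+".png",cv2.resize(im,None,fx=s,fy=s,interpolation=cv2.INTER_CUBIC))
E
python3 - <<'E'
from h import *
s=ctrl.read_state();print({k:np.round(v,3).tolist() for k,v in s.items()})
for n in ["scene","side"]:
    p=ctrl.get_image(n);save(p,n+"0");X=cloud(p);np.savez(""+n+"0.npz",X=X,c=p["color"])
    print(n,"cam",np.round(-np.array(p["R"]).T@p["t"]))
    for q in NAMES:
        for r in ctrl.search_frame(q,p)[:3]:
            e=r["extent"];u,v=int(e[0]),int(e[1])
            print(q,round(r["conf"],2),np.round(e),np.round(X[min(max(v,0),383),min(max(u,0),511)]))
E
```

```text
pics
{'clock': 0.0, 'qpos': [-1.208, 0.629, 0.038, 1.518, -0.027, 0.996, -0.02], 'qd': [0.001, 0.002, 0.001, -0.0, 0.0, 0.0, -0.0], 'tau': [-0.0, -56.342, 1.226, -19.345, 0.011, 0.01, -0.0], 'eef_pos': [269.965, 590.611, 230.398], 'tool_rot': [-3.14, -0.0, 2.713], 'force': [-0.027, 0.526, -0.318], 'torque': [-0.025, -0.031, -0.012], 'width': 85.21}
scene cam [1280.  127.  630.]
jar 0.63 [345. 165.  15.  29.] [482. 266. 166.]
jar 0.61 [404. 254.  59.  53.] [705. 384.  84.]
jar 0.43 [171. 241.  44.  34.] [ 647. -165.    6.]
square_carton 0.59 [340. 206.  56.  34.] [488. 268.  38.]
square_carton 0.55 [342. 186.  29.  18.] [491. 263. 110.]
tin 0.78 [305. 176.  24.  29.] [339. 174.  37.]
tin 0.75 [340. 195.  39.  26.] [490. 265.  80.]
tin 0.67 [416. 220.  45.  31.] [523. 463.  40.]
long_carton 0.72 [341. 208.  57.  35.] [491. 273.  37.]
round_dish 0.62 [154. 194.  26.  20.] [ 449. -283.    5.]
tray_square 0.78 [169. 241.  45.  36.] [ 648. -167.    6.]
tray_square 0.35 [340. 206.  56.  29.] [490. 270.  40.]
tray_middle 0.63 [250. 202.  57.  27.] [456.  12.   8.]
tray_long 0.81 [289. 249.  
[... 261 characters left out ...]
quare_carton 0.59 [215. 159.  20.  17.] [454. 236. 116.]
tin 0.68 [199. 154.  15.  18.] [474. 465.  29.]
tin 0.6 [209. 174.  20.   9.] [426. 228.  68.]
tin 0.59 [189. 199.  31.  23.] [313. 138.  36.]
long_carton 0.54 [212. 184.  11.  10.] [429. 207.  36.]
long_carton 0.28 [375. 264.  42.  36.] [ 666. -413.   49.]
round_dish 0.68 [285. 269.  28.  18.] [ 456. -286.    6.]
round_dish 0.4 [273. 189.  43.  27.] [639. 133.   1.]
tray_square 0.82 [316. 231.  40.  26.] [ 642. -164.    2.]
tray_middle 0.63 [240. 218.  40.  29.] [445.   5.   3.]
tray_long 0.92 [273. 186.  40.  26.] [649. 151.   7.]
mug 0.82 [251. 149.  20.  30.] [651. 340.  73.]
tape_roll 0.72 [373. 263.  39.  37.] [ 667. -404.   46.]
```

View pics/scene0.png

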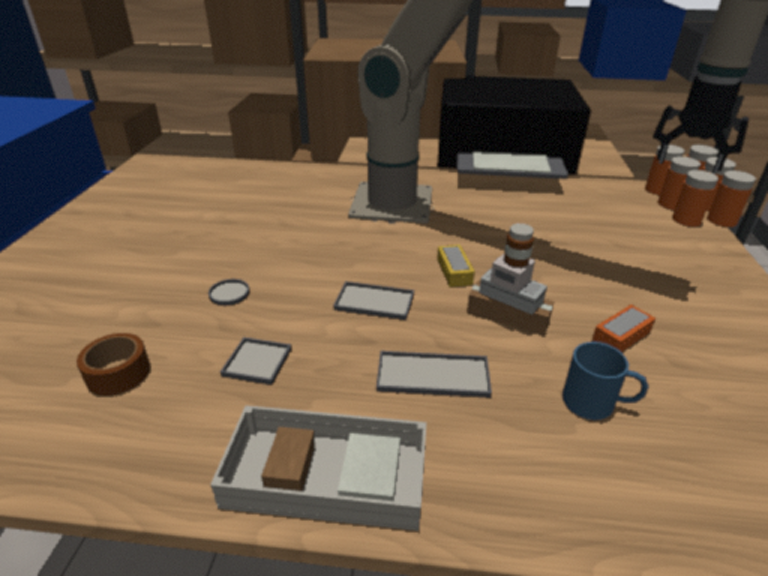

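View pics/side0.png

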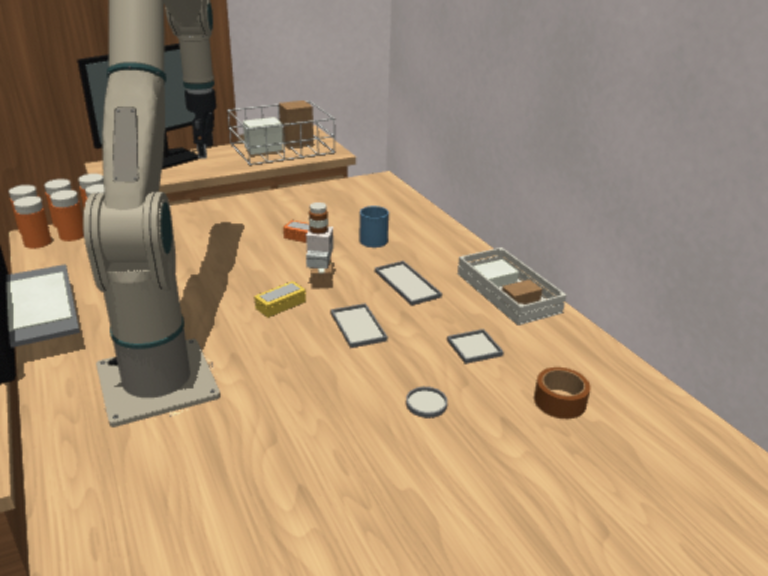

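Run:
```python
from h import *
XS=[];CS=[]
for n in ["scene","side"]:
    z=np.load(n+"0.npz");X=z["X"].reshape(-1,3);XS.append(X);CS.append(z["c"].reshape(-1,3).astype(int))
def rect(P):
    r=cv2.minAreaRect(P[:,:2].astype(np.float32));b=cv2.boxPoints(r);e=b[1]-b[0],b[2]-b[1]
    l=max(e,key=np.linalg.norm);return np.round(r[0],1),np.round(r[1]),"longdir deg",round(np.degrees(np.arctan2(l[1],l[0]))%180,1),len(P)
# trays: points near z 2..14 not counter-coloured
for n,X,C in zip(["scene","side"],XS,CS):
    print(n)
    for nm,c,r in [("dish",(452,-284),60),("sq",(645,-165),75),("mid",(450,8),90),("long",(642,140),110)]:
        m=(np.hypot(X[:,0]-c[0],X[:,1]-c[1])<r)
        w=m&(X[:,2]>7.5)&(X[:,2]<16); 
        wh=m&(C.min(1)>200)&(X[:,2]<9)
        print(nm,"rim",rect(X[w]),"white",rect(X[wh]) if wh.sum()>5 else None)
    for z in [46,82,124,190]:
        m=(np.hypot(X[:,0]-470,X[:,1]-258)<110)&(abs(X[:,2]-z)<4)
        print("z",z,rect(X[m]) if m.sum()>5 else m.sum())
    m=(np.hypot(X[:,0]-470,X[:,1]-258)<110)&(X[:,2]>15);print(np.histogram(X[m][:,2],np.arange(15,210,5)))
```

```text
scene
dish rim (array([ 459.8, -281.2]), array([79., 77.]), 'longdir deg', np.float32(40.3), 143) white None
sq rim (array([ 645. , -163.1]), array([91., 94.]), 'longdir deg', np.float32(174.8), 335) white None
mid rim (array([449.6,  12.3]), array([145.,  91.]), 'longdir deg', np.float32(84.3), 305) white None
long rim (array([640. , 136.8]), array([ 91., 184.]), 'longdir deg', np.float32(92.8), 556) white None
z 46 (array([467.8, 271.1]), array([150.,  61.]), 'longdir deg', np.float32(71.4), 251)
z 82 (array([464.2, 271.6]), array([111.,  57.]), 'longdir deg', np.float32(63.0), 233)
z 124 (array([462.1, 266.2]), array([57., 57.]), 'longdir deg', np.float32(147.6), 147)
z 190 (array([461.6, 271. ]), array([39., 39.]), 'longdir deg', np.float32(23.0), 118)
(array([ 81,  69,  85,  82,  78,  76, 213,  65,  63,  68,  71,  60,  70,
       189,  56,  41,  39,  47,  39,  42,  44,  79,  81,  24,  32,  26,
        28,  29,  30,  30,  29,  38,  39,  29,  26,  95,   0,   0]), array([ 15,  20,  25,  30,  35,  40,  45,  50,  55,  60,  65,  70,  75,
        80,  85,  90,  95, 100, 105, 110, 115, 
[... 551 characters left out ...]
0.,  51.]), 'longdir deg', np.float32(67.2), 70)
z 82 (array([443.5, 233.1]), array([41., 63.]), 'longdir deg', np.float32(170.2), 69)
z 124 (array([455.5, 262.5]), array([62., 57.]), 'longdir deg', np.float32(57.7), 63)
z 190 (array([456.9, 268.4]), array([40., 36.]), 'longdir deg', np.float32(68.4), 48)
(array([13, 18, 20, 19, 19, 28, 51, 22, 24, 26, 15, 16, 26, 49, 28, 22, 21,
       21, 19, 23, 29, 48, 22, 15, 19, 13, 17, 14, 18, 16, 17, 18, 19, 11,
       36, 16,  0,  0]), array([ 15,  20,  25,  30,  35,  40,  45,  50,  55,  60,  65,  70,  75,
        80,  85,  90,  95, 100, 105, 110, 115, 120, 125, 130, 135, 140,
       145, 150, 155, 160, 165, 170, 175, 180, 185, 190, 195, 200, 205]))
```

The scene shows the pile at px (515,275) of 768, with yellow (455,262) and orange (625,325) tin look-alikes off to the sides. The true tin is the grey one inside the pile. The trays are the dish (229,292), square (257,360), middle (375,300) and long (433,373). The two cameras disagree by about 5 mm, so I'll refine with the wrist camera.

```bash
python3 -m crank '[[[0,0,-1,0,0,0],[0,0,-1,0,0,0],[-0.9,-0.6,-0.3,0,0,0],[-0.9,-0.6,-0.3,0,0,0],[-0.9,-0.6,-0.3,0,0,0],[-0.9,-0.6,-0.3,0,0,0],[-0.9,-0.6,-0.3,0,0,0],[-0.9,-0.6,-0.3,0,0,0],[-0.9,-0.6,-0.3,0,0,0],[-0.9,-0.6,-0.3,0,0,0],[-0.9,-0.6,-0.3,0,0,0],[-0.9,-0.6,-0.3,0,0,0]]]' -1
cat >> h.py <<'E'
from scipy.spatial.transform import Rotation as Ro
def rect(P):
    r=cv2.minAreaRect(P[:,:2].astype(np.float32));b=cv2.boxPoints(r);e=b[1]-b[0],b[2]-b[1]
    l=max(e,key=np.linalg.norm);return np.round(r[0],1),np.round(sorted(r[1]),1),"long",round(float(np.degrees(np.arctan2(l[1],l[0]))%180),1),len(P)
def st():
    s=ctrl.read_state();R=Ro.from_euler("xyz",s["tool_rot"]).as_matrix()
    print("t",round(s["clock"],2),"tcp",np.round(s["eef_pos"],1),"ydir",round(float(np.degrees(np.arctan2(R[1,1],R[0,1]))),1),"q",np.round(s["qpos"],2),"F",np.round(s["force"],1),"w",round(s["width"],1),"tilt",np.round(R[:2,2],3))
    return s,R
def go(target,ydeg=None):
    "print shift in tool units, and turn about tool z in units, to bring TCP to target"
    s,R=st();d=R.T@(np.array(target)-s["eef_pos"])/30
    out=np.round(d,2)
    if ydeg is not None:
        c=np.degrees(np.arctan2(R[1,1],R[0,1]));a=(ydeg-c+90)%180-90
        print("shift",out,"turn z",round(-a/6,2))
    else: print("shift",out)
E
python3 - <<'E'
from h import *
s,R=st();p=ctrl.get_image("wrist");save(p,"w1");X=cloud(p)
print("cam",np.round(-np.array(p["R"]).T@p["t"]))
X=X.reshape(-1,3)
for z in [46,82,124,190]:
    m=(np.hypot(X[:,0]-470,X[:,1]-258)<110)&(abs(X[:,2]-z)<5)
    if m.sum()>5: print(z,rect(X[m]),np.round(np.median(X[m][:,2]),1))
E
```

```text
clock: 2.1
eef_pos: [441.5, 312.1, 384.5]
tool_rot: [-3.141, -0.005, 2.731]
force: [0.7, 0.2, 0.2]
width: 85.3
t 2.1 tcp [441.5 312.1 384.5] ydir 66.5 q [-0.74  0.33  0.1   1.59 -0.04  1.22  0.53] F [0.7 0.2 0.2] w 85.3 tilt [-0.005  0.001]
cam [366. 344. 527.]
46 (array([456.5, 273.5]), array([ 60.2, 150.5]), 'long', 69.9, 733) 46.0
82 (array([458.8, 272.2]), array([ 53.7, 109.9]), 'long', 59.6, 1085) 82.0
124 (array([457.8, 266.4]), array([55.4, 56. ]), 'long', 56.5, 430) 123.8
190 (array([456.7, 270.4]), array([38.9, 38.9]), 'long', 136.4, 846) 189.8
```

View pics/w1.png

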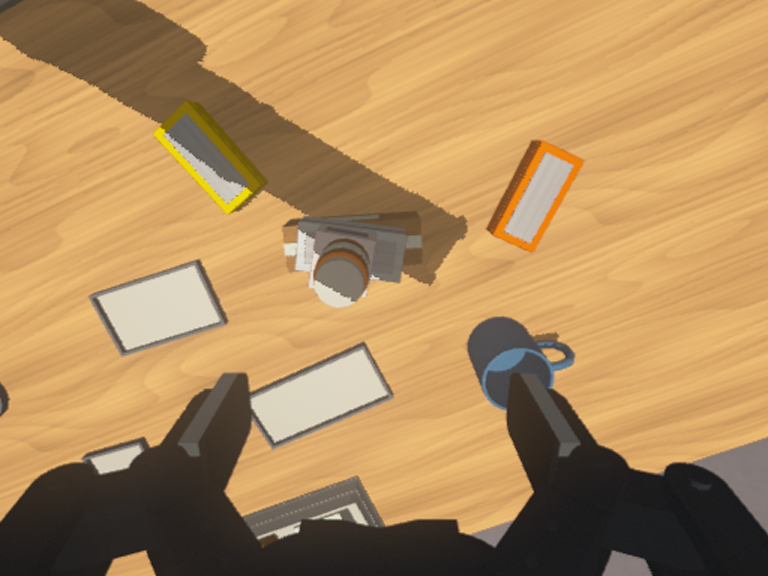

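The wrist view shows the pile at px (340,260): jar cap on white carton, grey metal tin and brown long carton. Yellow (210,160) and orange (537,195) are the decoys. The plane heights 46/82/124/190 match, so I'll go for the jar.

```bash
python3 -m crank '[[[-0.35,-0.36,0.9,0,0,0],[-0.35,-0.36,0.9,0,0,0],[-0.35,-0.36,0.9,0,0,0],[0,0,0.9,0,0,0],[0,0,0.9,0,0,0],[0,0,0.9,0,0,0],[0,0,0.3,0,0,0],[0,0,0,0,0,0]]]' -1
python3 -c "
from h import *
go([457.5,270.2,138])"
```

```text
clock: 2.82
eef_pos: [471.1, 256.5, 214.3]
tool_rot: [3.131, 0.012, 2.708]
force: [0.4, -0.5, -0.0]
width: 85.7
t 2.82 tcp [471.1 256.5 214.3] ydir 65.1 q [-0.63  0.48  0.11  1.87 -0.07  0.78  0.65] F [ 0.4 -0.5 -0. ] w 85.7 tilt [0.015 0.004]
shift [0.63 0.2  2.54]
```

```bash
python3 -m crank '[[[0.3,0.1,0,0,0,0],[0.3,0.1,0,0,0,0],[0,0,0,0,0,0],[0,0,0,0,0,0]]]' -1
python3 -c "
from h import *
go([457.5,270.2,138])
s,R=st();d=Ro.from_matrix(R).inv()*Ro.align_vectors([[0,0,-1]],[R[:,2]])[0]*Ro.from_matrix(R);print(np.degrees(d.as_rotvec())/6)"
```

```text
clock: 3.15
eef_pos: [456.2, 272.4, 215.9]
tool_rot: [3.129, 0.013, 2.708]
force: [0.4, 0.0, -0.2]
width: 85.5
t 3.15 tcp [456.2 272.4 215.9] ydir 65.2 q [-0.67  0.47  0.11  1.88 -0.07  0.77  0.61] F [ 0.4  0.  -0.2] w 85.5 tilt [0.017 0.006]
shift [-0.04 -0.08  2.6 ]
t 3.15 tcp [456.2 272.4 215.9] ydir 65.2 q [-0.67  0.47  0.11  1.88 -0.07  0.77  0.61] F [ 0.4  0.  -0.2] w 85.5 tilt [0.017 0.006]
[0.12151699 0.1196121  0.        ]
```

```bash
cat >> h.py <<'E'
def lev():
    s=ctrl.read_state();q=Ro.from_euler("xyz",s["tool_rot"]);z=q.as_matrix()[:,2]
    c=np.cross(z,[0,0,-1]);print("level turn",np.round(np.degrees(q.inv().apply(c))/6,2))
E
python3 -m crank '[[[0,-0.04,0.3,0.12,0.12,0],[0,-0.04,0.5,0,0,0],[0,0,0.5,0,0,0],[0,0,0.5,0,0,0],[0,0,0.4,0,0,0],[0,0,0.25,0,0,0],[0,0,0.1,0,0,0],[0,0,0,0,0,0],[0,0,0,0,0,0]]]' -1
python3 -c "
from h import *
go([457.5,270.2,138]);lev()"
```

```text
clock: 3.9
eef_pos: [460.0, 273.6, 139.4]
tool_rot: [3.134, 0.004, 2.71]
force: [0.4, 0.8, 0.6]
width: 85.4
t 3.9 tcp [460.  273.6 139.4] ydir 65.3 q [-0.65  0.59  0.09  1.94 -0.09  0.61  0.64] F [0.4 0.8 0.6] w 85.4 tilt [0.007 0.006]
shift [ 0.03 -0.14  0.04]
level turn [ 0.08  0.04 -0.  ]
```

```bash
python3 -m crank '[[[0.03,-0.14,0,0.08,0.04,0],[0,0,0,0,0,0],[0,0,0,0,0,0]]]' -1
python3 -c "
from h import *
go([457.5,270.2,138]);lev()"
python3 -m crank '[[[0,0,0,0,0,0],[0,0,0,0,0,0],[0,0,0,0,0,0],[0,0,0,0,0,0],[0,0,0,0,0,0],[0,0,0,0,0,0],[0,0,0,0,0,0],[0,0,0,0,0,0]]]' 1
python3 -c "
from h import *
go([457.5,270.2,138]);lev()"
```

```text
clock: 4.15
eef_pos: [458.2, 270.3, 140.9]
tool_rot: [3.141, 0.001, 2.71]
force: [0.1, 0.7, -0.0]
width: 85.5
t 4.15 tcp [458.2 270.3 140.9] ydir 65.3 q [-0.64  0.59  0.09  1.94 -0.08  0.62  0.64] F [ 0.1  0.7 -0. ] w 85.5 tilt [0.001 0.001]
shift [ 0.02 -0.01  0.1 ]
level turn [ 0.01  0.01 -0.  ]
clock: 4.82
eef_pos: [458.7, 270.3, 142.5]
tool_rot: [3.139, 0.002, 2.71]
force: [-0.7, -0.8, 0.8]
width: 44.7
t 4.82 tcp [458.7 270.3 142.5] ydir 65.3 q [-0.64  0.59  0.09  1.94 -0.08  0.62  0.64] F [-0.7 -0.8  0.8] w 44.7 tilt [0.003 0.002]
shift [ 0.03 -0.02  0.15]
level turn [0.03 0.02 0.  ]
```

```bash
python3 -m crank '[[[0,0,-0.2,0,0,0],[0,0,-0.5,0,0,0],[0,0,-0.8,0,0,0],[0,0,-0.8,0,0,0],[0,0,-0.8,0,0,0],[0,0,-0.3,0,0,0],[0,0,0,0,0,0]]]' 1
python3 - <<'E'
from h import *
go([456.7,-282.8,230])
s,_=st()
p=ctrl.get_image("scene");save(p,"s1",2.5,(260,90,470,270))
E
```

```text
clock: 5.4
eef_pos: [456.9, 269.5, 248.8]
tool_rot: [-3.14, -0.001, 2.71]
force: [0.7, 0.0, -1.3]
width: 44.5
t 5.4 tcp [456.9 269.5 248.8] ydir 65.3 q [-0.66  0.44  0.11  1.83 -0.06  0.88  0.62] F [ 0.7  0.  -1.3] w 44.5 tilt [-0.002 -0.001]
shift [ -7.69 -16.73   0.65]
t 5.4 tcp [456.9 269.5 248.8] ydir 65.3 q [-0.66  0.44  0.11  1.83 -0.06  0.88  0.62] F [ 0.7  0.  -1.3] w 44.5 tilt [-0.002 -0.001]
```

View pics/s1.png

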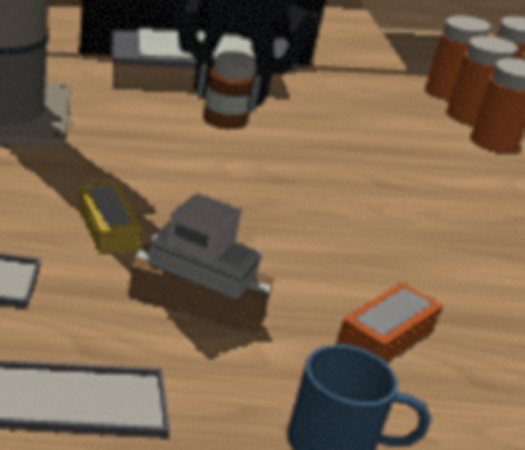

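The jar is held upright at crop px (228,90), and the pile below is undisturbed. Next is the carry to the dish.

```bash
python3 -m crank '[[[-0.2,-0.4,0,0,0,0],[-0.3,-0.7,0,0,0,0],[-0.4,-0.9,0,0,0,0],[-0.4,-0.9,0,0,0,0],[-0.4,-0.9,0,0,0,0],[-0.4,-0.9,0,0,0,0],[-0.4,-0.9,0,0,0,0],[-0.4,-0.9,0,0,0,0],[-0.4,-0.9,0,0,0,0],[-0.4,-0.9,0,0,0,0],[-0.4,-0.9,0,0,0,0],[-0.4,-0.9,0,0,0,0]]]' 1
python3 -c "
from h import *
go([456.7,-282.8,230]);lev()"
```

```text
clock: 6.45
eef_pos: [440.2, -80.5, 236.8]
tool_rot: [-3.125, -0.023, 2.72]
force: [0.4, 0.3, -2.0]
width: 44.1
t 6.45 tcp [440.2 -80.5 236.8] ydir 65.9 q [-0.02  0.35  0.18  2.03 -0.07  0.79  1.35] F [ 0.4  0.3 -2. ] w 44.1 tilt [-0.028 -0.006]
shift [-3.26 -5.93  0.25]
level turn [-0.16 -0.22  0.  ]
```

```bash
python3 -m crank '[[[-0.5,-0.9,0,-0.1,-0.1,0],[-0.5,-0.9,0,0,0,0],[-0.5,-0.9,0,0,0,0],[-0.5,-0.9,0,0,0,0],[-0.4,-0.7,0,0,0,0],[-0.2,-0.4,0,0,0,0],[0,0,0,0,0,0],[0,0,0,0,0,0]]]' 1
cat >> h.py <<'E'
TR={"dish":(456.7,-282.8,62),"sq":(642.5,-164,75),"mid":(447,12,90),"long":(637,135,110)}
def trays():
    p=ctrl.get_image("wrist");X=cloud(p).reshape(-1,3);C=p["color"].reshape(-1,3).astype(int)
    for k,(x,y,r) in TR.items():
        m=(np.hypot(X[:,0]-x,X[:,1]-y)<r)&(X[:,2]>8)&(X[:,2]<16)
        if m.sum()>60: print(k,"rim",rect(X[m]))
    return p,X,C
E
python3 -c "
from h import *
p,X,C=trays();save(p,'w2');TT=[456.7,-282.8,230]
go(TT);lev()"
```

```text
clock: 7.12
eef_pos: [436.7, -261.6, 227.7]
tool_rot: [-3.126, -0.031, 2.701]
force: [0.6, 1.1, -1.0]
width: 44.6
dish rim (array([ 448.8, -280. ]), array([64.9, 78.7]), 'long', 70.5, 463)
sq rim (array([ 641.4, -163.7]), array([90.4, 91.8]), 'long', 174.4, 774)
mid rim (array([444.1,  -7.5]), array([ 86.5, 107.1]), 'long', 84.6, 1200)
t 7.17 tcp [ 436.5 -261.5  227.7] ydir 64.8 q [ 0.33  0.45  0.21  1.89 -0.1   0.84  1.72] F [ 0.4  0.8 -0.9] w 44.2 tilt [-0.035 -0.001]
shift [-0.91 -0.36 -0.1 ]
level turn [-0.15 -0.3  -0.  ]
```

View pics/w2.png

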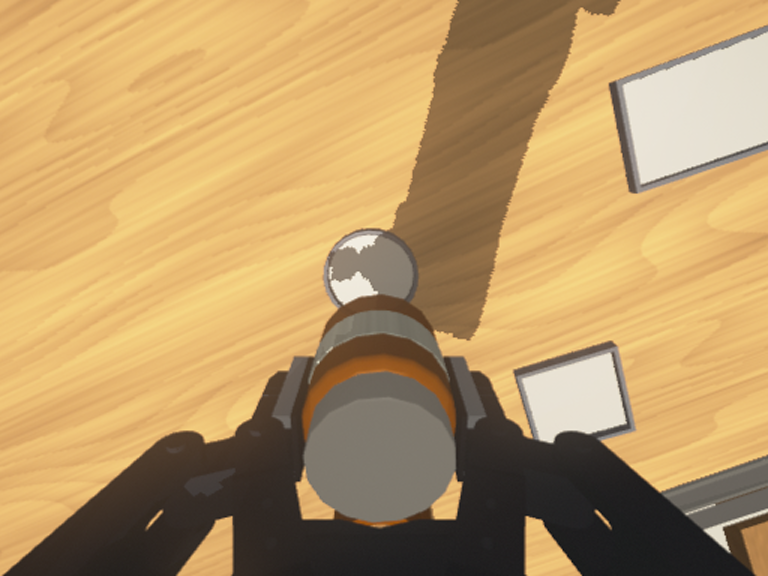

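```bash
python3 -m crank '[[[-0.5,-0.2,0.1,-0.15,-0.3,0],[-0.4,-0.16,0.3,0,0,0],[0,0,0.7,0,0,0],[0,0,0.9,0,0,0],[0,0,0.9,0,0,0],[0,0,0.8,0,0,0],[0,0,0.6,0,0,0],[0,0,0.3,0,0,0],[0,0,0,0,0,0],[0,0,0,0,0,0]]]' 1
python3 -c "
from h import *
go([456,-283,22.5]);lev()"
```

```text
clock: 8.0
eef_pos: [457.1, -266.7, 83.1]
tool_rot: [3.133, -0.005, 2.721]
force: [0.1, -0.8, -1.4]
width: 44.3
t 8.0 tcp [ 457.1 -266.7   83.1] ydir 65.9 q [ 0.4   0.69  0.12  1.98 -0.18  0.5   1.81] F [ 0.1 -0.8 -1.4] w 44.3 tilt [-0.001  0.01 ]
shift [-0.2  -0.53  2.01]
level turn [ 0.08 -0.05 -0.  ]
```

```bash
python3 -m crank '[[[-0.1,-0.26,0.2,0.08,-0.05,0],[-0.1,-0.26,0.5,0,0,0],[0,0,0.5,0,0,0],[0,0,0.3,0,0,0],[0,0,0,0,0,0],[0,0,0,0,0,0]]]' 1
python3 -c "
from h import *
go([456,-283,22.5]);lev()"
```

```text
clock: 8.5
eef_pos: [461.0, -287.2, 41.7]
tool_rot: [-3.139, 0.014, 2.724]
force: [0.9, 0.0, -0.3]
width: 44.5
t 8.5 tcp [ 461.  -287.2   41.7] ydir 66.1 q [ 0.43  0.76  0.11  1.97 -0.19  0.4   1.84] F [ 0.9  0.  -0.3] w 44.5 tilt [ 0.011 -0.008]
shift [0.22 0.06 0.64]
level turn [-0.03  0.13 -0.  ]
```

```bash
python3 -m crank '[[[0.2,0.05,0.2,-0.03,0.13,0],[0,0,0.2,0,0,0],[0,0,0,0,0,0],[0,0,0,0,0,0]]]' 1
python3 -c "
from h import *
go([456,-283,22.5]);lev()"
```

```text
clock: 8.83
eef_pos: [457.1, -283.7, 30.8]
tool_rot: [-3.142, 0.002, 2.724]
force: [-0.1, -0.6, 0.2]
width: 44.2
t 8.83 tcp [ 457.1 -283.7   30.8] ydir 66.1 q [ 0.44  0.78  0.1   1.98 -0.19  0.39  1.84] F [-0.1 -0.6  0.2] w 44.2 tilt [ 0.002 -0.001]
shift [0.04 0.01 0.28]
level turn [-0.    0.02 -0.  ]
```

```bash
for i in 1; do python3 -m crank '[[[0.03,0,0.12,0,0,0],[0,0,0.05,0,0,0],[0,0,0,0,0,0]]]' 1; python3 -m crank '[[[0,0,0.07,0,0,0],[0,0,0,0,0,0]]]' 1;  done
python3 -c "
from h import *
go([456,-283,22.5]);lev()"
```

```text
clock: 9.08
eef_pos: [456.7, -283.4, 25.7]
tool_rot: [-3.141, 0.004, 2.725]
force: [0.7, 0.3, -1.4]
width: 44.6
clock: 9.25
eef_pos: [456.8, -283.4, 23.5]
tool_rot: [-3.141, 0.004, 2.725]
force: [0.3, 0.2, -0.8]
width: 44.5
t 9.25 tcp [ 456.8 -283.4   23.5] ydir 66.1 q [ 0.44  0.79  0.1   1.98 -0.19  0.37  1.84] F [ 0.3  0.2 -0.8] w 44.5 tilt [ 0.003 -0.002]
shift [0.03 0.   0.03]
level turn [-0.    0.04 -0.  ]
```

```bash
python3 -m crank '[[[0,0,0.06,0,0,0],[0,0,0,0,0,0]]]' 1; python3 -m crank '[[[0,0,0.06,0,0,0],[0,0,0,0,0,0]]]' 1
```

```text
clock: 9.42
eef_pos: [457.2, -283.7, 22.6]
tool_rot: [-3.141, 0.005, 2.725]
force: [-0.2, 0.1, -1.1]
width: 44.4
clock: 9.58
eef_pos: [457.7, -284.1, 22.9]
tool_rot: [3.141, 0.006, 2.724]
force: [-0.4, -0.0, 0.2]
width: 44.6
```

```bash
python3 -m crank '[[[0,0,0.12,0,0,0],[0,0,0,0,0,0]]]' 1; python3 -m crank '[[[0,0,0.12,0,0,0],[0,0,0,0,0,0]]]' 1
```

```text
clock: 9.75
eef_pos: [458.6, -284.8, 23.3]
tool_rot: [3.141, 0.01, 2.724]
force: [-0.1, -0.2, -2.0]
width: 44.4
clock: 9.92
eef_pos: [459.8, -285.7, 23.1]
tool_rot: [3.141, 0.013, 2.723]
force: [-0.4, 0.1, -0.9]
width: 44.4
```

Run:
```python
from h import *
s,R=st();lev();print(np.round(s["qpos"],3),np.round(s["tau"],1))
p=ctrl.get_image("side");save(p,"d1",6,(245,235,335,305))
p=ctrl.get_image("scene");X=cloud(p).reshape(-1,3)
m=(np.hypot(X[:,0]-458,X[:,1]+283)<36);print(np.histogram(X[m][:,2],np.arange(0,100,4)))
```

```text
t 9.92 tcp [ 459.8 -285.7   23.1] ydir 66.0 q [ 0.45  0.79  0.09  1.98 -0.19  0.36  1.84] F [-0.4  0.1 -0.9] w 44.4 tilt [ 0.013 -0.005]
level turn [ 0.01  0.13 -0.  ]
[ 0.445  0.795  0.092  1.982 -0.193  0.36   1.843] [  0.1 -54.6   2.4  -8.7  -0.    0.    0. ]
(array([ 8, 54, 27, 20, 21, 13, 14, 14, 21, 16, 25, 25, 20, 25, 29, 18, 19,
       40, 38, 17,  8, 12,  9, 27]), array([ 0,  4,  8, 12, 16, 20, 24, 28, 32, 36, 40, 44, 48, 52, 56, 60, 64,
       68, 72, 76, 80, 84, 88, 92, 96]))
```

View pics/d1.png

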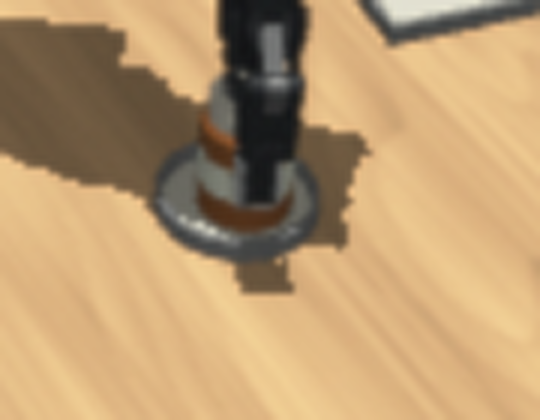

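```bash
python3 -m crank '[[[0.13,0.03,0,0,0.13,0],[0,0,0,0,0,0],[0,0,0,0,0,0]]]' 1; python3 -m crank '[[[0,0,0.2,0,0,0],[0,0,0,0,0,0]]]' 1
python3 - <<'E'
from h import *
for k in range(4): s,R=st();ctrl.get_image("side")
lev()
E
```

```text
clock: 10.27
eef_pos: [457.4, -283.9, 22.5]
tool_rot: [3.142, 0.0, 2.723]
force: [-0.2, -0.4, 7.3]
width: 44.3
clock: 10.43
eef_pos: [457.9, -284.8, 22.2]
tool_rot: [3.141, 0.003, 2.723]
force: [0.1, 0.4, -2.0]
width: 44.2
t 10.43 tcp [ 457.9 -284.8   22.2] ydir 66.0 q [ 0.44  0.8   0.1   1.98 -0.19  0.37  1.84] F [ 0.1  0.4 -2. ] w 44.2 tilt [ 0.002 -0.001]
t 10.48 tcp [ 458.  -284.9   22. ] ydir 66.0 q [ 0.44  0.8   0.1   1.98 -0.19  0.37  1.84] F [-0.7 -0.5 -0.9] w 44.3 tilt [ 0.003 -0.001]
t 10.53 tcp [ 457.7 -284.6   21.1] ydir 66.0 q [ 0.44  0.8   0.1   1.98 -0.19  0.37  1.84] F [-0.1  0.3 -1.5] w 44.8 tilt [ 0.002 -0.   ]
t 10.58 tcp [ 457.4 -284.3   20.6] ydir 66.0 q [ 0.44  0.8   0.1   1.98 -0.19  0.37  1.84] F [-1.9  0.7 11.4] w 44.1 tilt [0.001 0.   ]
level turn [0.   0.01 0.  ]
```

```bash
python3 -m crank '[[[0,0,0,0,0,0],[0,0,0,0,0,0],[0,0,0,0,0,0],[0,0,0,0,0,0],[0,0,-0.2,0,0,0],[0,0,-0.5,0,0,0],[0,0,-0.8,0,0,0],[0,0,-0.9,0,0,0],[0,0,-0.9,0,0,0],[0,0,-0.9,0,0,0],[0,0,-0.9,0,0,0],[0,0,-0.9,0,0,0]]]' -1
python3 -c "
from h import *
go([450,120,300],57);lev()"
```

```text
clock: 11.63
eef_pos: [451.4, -280.3, 199.3]
tool_rot: [3.139, -0.024, 2.723]
force: [0.6, 0.3, -0.3]
width: 85.5
t 11.63 tcp [ 451.4 -280.3  199.3] ydir 66.0 q [ 0.38  0.52  0.19  1.87 -0.13  0.79  1.79] F [ 0.6  0.3 -0.3] w 85.5 tilt [-0.021  0.012]
shift [ 5.55 12.18 -3.19] turn z 1.5
level turn [ 0.03 -0.23  0.  ]
```

```bash
python3 -m crank '[[[0.2,0.5,-0.5,0.03,-0.2,0],[0.4,0.9,-0.5,0,0,0],[0.4,0.9,-0.5,0,0,0],[0.4,0.9,-0.5,0,0,0],[0.4,0.9,-0.5,0,0,0],[0.4,0.9,-0.5,0,0,0],[0.4,0.9,-0.5,0,0,0],[0.4,0.9,-0.3,0,0,0],[0.4,0.9,0,0,0,0],[0.4,0.9,0,0,0,0],[0.4,0.9,0,0,0,0],[0.4,0.9,0,0,0,0]]]' -1
python3 -c "
from h import *
go([450,280,330],57);lev();p,X,C=trays()"
```

```text
clock: 12.63
eef_pos: [453.3, 66.1, 328.3]
tool_rot: [-3.141, 0.017, 2.706]
force: [-0.8, 0.4, -0.6]
width: 85.2
t 12.63 tcp [453.3  66.1 328.3] ydir 65.0 q [-0.3   0.23  0.11  1.9  -0.02  1.    0.95] F [-0.8  0.4 -0.6] w 85.2 tilt [ 0.015 -0.008]
shift [ 3.11  6.42 -0.11] turn z 1.34
level turn [-0.01  0.16  0.  ]
dish rim (array([ 455.4, -276.8]), array([70.3, 78.6]), 'long', 11.5, 396)
sq rim (array([ 642.1, -163.1]), array([91. , 91.8]), 'long', 173.8, 397)
mid rim (array([446.5,  11.7]), array([ 86.4, 144.1]), 'long', 84.5, 843)
long rim (array([637.4, 136.2]), array([ 88.4, 184.2]), 'long', 93.0, 950)
```

```bash
python3 -m crank '[[[0.4,0.9,0,0,0.16,0.4],[0.4,0.9,0,0,0,0.4],[0.5,0.9,0,0,0,0.4],[0.5,0.9,0,0,0,0.1],[0.5,0.9,0,0,0,0],[0.4,0.6,0,0,0,0],[0.2,0.3,0,0,0,0],[0,0,0,0,0,0],[0,0,0,0,0,0]]]' -1
cat >> h.py <<'E'
def pile(zs,c=(458,270)):
    p=ctrl.get_image("wrist");X=cloud(p).reshape(-1,3)
    for z in zs:
        m=(np.hypot(X[:,0]-c[0],X[:,1]-c[1])<105)&(abs(X[:,2]-z)<5)
        if m.sum()>5: print(z,rect(X[m]),np.round(np.median(X[m][:,2]),1))
    return p
E
python3 -c "
from h import *
p=pile([46,82,124]);save(p,'w3');go([458,267,127],57);lev()"
```

```text
clock: 13.43
eef_pos: [454.3, 265.8, 329.6]
tool_rot: [3.14, -0.004, 2.575]
force: [0.4, -0.3, -0.5]
width: 85.5
46 (array([456.2, 273.4]), array([ 61.4, 150.4]), 'long', 70.0, 947) 45.9
82 (array([459. , 271.7]), array([ 54.1, 110. ]), 'long', 59.2, 1448) 82.1
124 (array([458.3, 266.1]), array([56. , 56.4]), 'long', 146.0, 2142) 123.8
t 13.48 tcp [454.3 265.4 329.6] ydir 57.5 q [-0.62  0.35  0.05  1.72 -0.02  1.07  0.45] F [-0.  -0.4  0.5] w 85.6 tilt [-0.003  0.004]
shift [-0.11  0.1   6.75] turn z 0.09
level turn [ 0.01 -0.04 -0.  ]
```

View pics/w3.png

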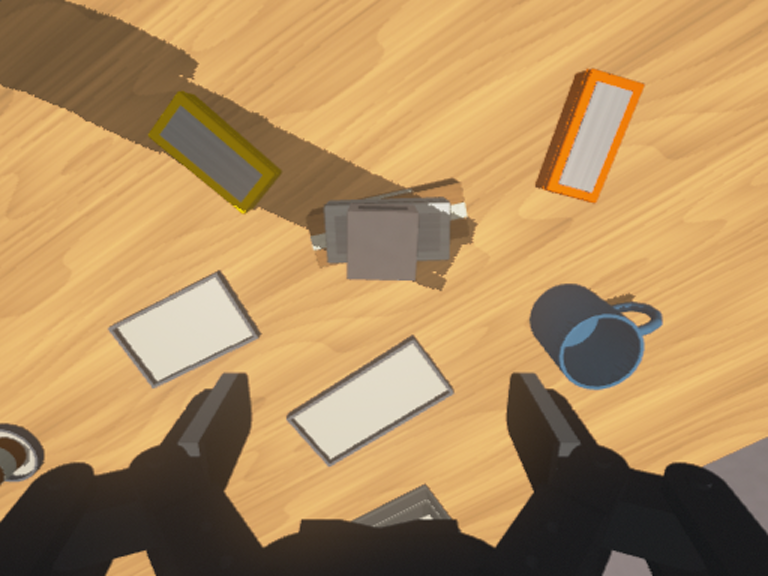

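The square carton sits at px (382,243) on the grey tin, at (458.3,266.1) with its axis at 56°. Descending.

```bash
python3 -m crank '[[[-0.1,0.1,0.5,0,0,0.25],[0,0,0.9,0,0,0],[0,0,0.9,0,0,0],[0,0,0.9,0,0,0],[0,0,0.9,0,0,0],[0,0,0.9,0,0,0],[0,0,0.5,0,0,0],[0,0,0.2,0,0,0],[0,0,0,0,0,0],[0,0,0,0,0,0]]]' -1
python3 -c "
from h import *
go([458.3,266.1,93],56);lev()"
```

```text
clock: 14.32
eef_pos: [465.6, 245.7, 157.1]
tool_rot: [3.14, 0.007, 2.52]
force: [0.4, 0.8, -0.1]
width: 85.4
t 14.32 tcp [465.6 245.7 157.1] ydir 54.4 q [-0.58  0.55  0.05  1.94 -0.04  0.64  0.45] F [ 0.4  0.8 -0.1] w 85.4 tilt [ 0.006 -0.003]
shift [0.61 0.41 2.13] turn z -0.27
level turn [ 0.01  0.06 -0.  ]
```

```bash
python3 -m crank '[[[0.3,0.2,0,0,0.06,-0.25],[0.3,0.2,0,0,0,0],[0,0,0.3,0,0,0],[0,0,0.3,0,0,0],[0,0,0,0,0,0],[0,0,0,0,0,0]]]' -1
python3 -c "
from h import *
go([458.3,266.1,93],56);lev()"
```

```text
clock: 14.82
eef_pos: [459.8, 269.8, 142.3]
tool_rot: [3.131, 0.004, 2.55]
force: [-0.9, 0.2, -0.2]
width: 85.4
t 14.82 tcp [459.8 269.8 142.3] ydir 56.1 q [-0.61  0.58  0.04  1.94 -0.04  0.61  0.44] F [-0.9  0.2 -0.2] w 85.4 tilt [0.009 0.007]
shift [-0.02 -0.15  1.64] turn z 0.01
level turn [0.1  0.03 0.  ]
```

```bash
python3 -m crank '[[[0,-0.15,0.3,0.1,0.03,0],[0,0,0.4,0,0,0],[0,0,0.4,0,0,0],[0,0,0.3,0,0,0],[0,0,0.1,0,0,0],[0,0,0,0,0,0],[0,0,0,0,0,0]]]' -1
python3 -c "
from h import *
go([458.3,266.1,93],56);lev()"
```

```text
clock: 15.4
eef_pos: [456.8, 264.0, 93.1]
tool_rot: [-3.137, 0.0, 2.549]
force: [-0.1, -1.0, -0.6]
width: 85.3
t 15.4 tcp [456.8 264.   93.1] ydir 56.0 q [-0.6   0.66  0.04  1.98 -0.04  0.51  0.44] F [-0.1 -1.  -0.6] w 85.3 tilt [-0.002 -0.004]
shift [-0.    0.09  0.  ] turn z 0.01
level turn [-0.04  0.    0.  ]
```

```bash
python3 -m crank '[[[0,0.08,0,-0.04,0,0],[0,0,0,0,0,0],[0,0,0,0,0,0]]]' -1
python3 -m crank '[[[0,0,0,0,0,0],[0,0,0,0,0,0],[0,0,0,0,0,0],[0,0,0,0,0,0],[0,0,0,0,0,0],[0,0,0,0,0,0],[0,0,0,0,0,0]]]' 1
python3 -c "
from h import *
go([458.3,266.1,93],56);lev()"
python3 -m crank '[[[0,0,-0.2,0,0,0],[0,0,-0.4,0,0,0],[0,0,-0.8,0,0,0],[0,0,-0.8,0,0,0],[0,0,-0.8,0,0,0],[0,0,-0.8,0,0,0],[0,0,-0.3,0,0,0],[0,0,0,0,0,0]]]' 1
python3 -c "
from h import *
go([642,-163.7,220],84);lev()"
```

```text
clock: 15.65
eef_pos: [458.9, 266.3, 94.0]
tool_rot: [3.14, 0.001, 2.549]
force: [0.1, -1.2, 0.4]
width: 85.3
clock: 16.23
eef_pos: [459.7, 266.8, 95.7]
tool_rot: [3.138, 0.002, 2.549]
force: [0.4, 0.5, -0.6]
width: 55.0
t 16.23 tcp [459.7 266.8  95.7] ydir 56.0 q [-0.6   0.66  0.03  1.97 -0.04  0.51  0.44] F [ 0.4  0.5 -0.6] w 55.0 tilt [0.004 0.002]
shift [ 0.03 -0.04  0.09] turn z 0.0
level turn [ 0.04  0.02 -0.  ]
clock: 16.9
eef_pos: [457.3, 265.4, 224.5]
tool_rot: [-3.14, -0.001, 2.549]
force: [0.3, -0.3, -1.3]
width: 55.0
t 16.9 tcp [457.3 265.4 224.5] ydir 56.0 q [-0.61  0.46  0.05  1.86 -0.03  0.82  0.43] F [ 0.3 -0.3 -1.3] w 55.0 tilt [-0.001 -0.001]
shift [-13.1   -8.42   0.15] turn z -4.66
level turn [-0.01 -0.01  0.  ]
```

```bash
python3 -m crank '[[[-0.4,-0.3,0,0,0,0],[-0.8,-0.5,0,0,0,0],[-0.9,-0.6,0,0,0,0],[-0.9,-0.6,0,0,0,0],[-0.9,-0.6,0,0,0,0],[-0.9,-0.6,0,0,0,0],[-0.9,-0.6,0,0,0,0],[-0.9,-0.6,0,0,0,0],[-0.9,-0.6,0,0,0,0],[-0.9,-0.6,0,0,0,0],[-0.9,-0.6,0,0,0,0],[-0.8,-0.5,0,0,0,0]]]' 1
python3 -c "
from h import *
go([642,-163.7,220],84);lev()"
```

```text
clock: 17.9
eef_pos: [596.6, -73.8, 215.7]
tool_rot: [-3.138, -0.015, 2.568]
force: [-0.1, 0.3, -1.1]
width: 55.4
t 17.9 tcp [596.6 -73.8 215.7] ydir 57.2 q [ 0.04  0.58  0.06  1.66 -0.05  0.91  1.12] F [-0.1  0.3 -1.1] w 55.4 tilt [-0.014  0.005]
shift [-2.89 -1.7  -0.18] turn z -4.47
level turn [-0.03 -0.14 -0.  ]
```

```bash
python3 -m crank '[[[-0.5,-0.3,0,0,-0.1,-0.8],[-0.5,-0.3,0,0,0,-0.8],[-0.3,0,0,0,0,-0.8],[-0.2,0,0,0,0,-0.8],[0,0,0,0,0,-0.7],[0,0,0,0,0,-0.4],[0,0,0,0,0,0],[0,0,0,0,0,0]]]' 1
python3 -c "
from h import *
go([642,-163.7,120],84);lev()"
```

```text
clock: 18.57
eef_pos: [624.6, -125.5, 205.7]
tool_rot: [-3.134, -0.017, 3.023]
force: [0.3, 0.5, -1.1]
width: 54.9
t 18.57 tcp [ 624.6 -125.5  205.7] ydir 83.2 q [ 0.19  0.64 -0.06  1.56  0.05  0.95  1.56] F [ 0.3  0.5 -1.1] w 54.9 tilt [-0.018 -0.005]
shift [-0.78 -1.18  2.85] turn z -0.13
level turn [-0.07 -0.17 -0.  ]
```

```bash
python3 -m crank '[[[-0.4,-0.6,0,-0.07,-0.17,-0.13],[-0.4,-0.6,0.3,0,0,0],[0,0,0.7,0,0,0],[0,0,0.7,0,0,0],[0,0,0.7,0,0,0],[0,0,0.6,0,0,0],[0,0,0.3,0,0,0],[0,0,0,0,0,0],[0,0,0,0,0,0]]]' 1
python3 -c "
from h import *
go([642,-163.7,30],84);lev()"
```

```text
clock: 19.32
eef_pos: [644.0, -163.1, 100.7]
tool_rot: [3.141, -0.002, 3.03]
force: [-0.2, -0.3, -0.5]
width: 55.0
t 19.32 tcp [ 644.  -163.1  100.7] ydir 83.6 q [ 0.24  0.8  -0.06  1.58  0.06  0.77  1.61] F [-0.2 -0.3 -0.5] w 55.0 tilt [-0.002  0.001]
shift [ 0.06 -0.03  2.36] turn z -0.07
level turn [ 0.   -0.02  0.  ]
```

```bash
python3 -m crank '[[[0.06,0,0.3,0,0,-0.07],[0,0,0.5,0,0,0],[0,0,0.5,0,0,0],[0,0,0.5,0,0,0],[0,0,0.2,0,0,0],[0,0,0,0,0,0],[0,0,0,0,0,0],[0,0,0,0,0,0]]]' 1
python3 -c "
from h import *
go([642,-163.7,17],84);lev()"
```

```text
clock: 19.98
eef_pos: [647.5, -162.9, 45.1]
tool_rot: [-3.141, 0.012, 3.039]
force: [0.4, 0.3, -1.0]
width: 55.1
t 19.98 tcp [ 647.5 -162.9   45.1] ydir 84.1 q [ 0.24  0.87 -0.06  1.61  0.07  0.65  1.61] F [ 0.4  0.3 -1. ] w 55.1 tilt [ 0.012 -0.002]
shift [ 0.19 -0.05  0.93] turn z 0.02
level turn [-0.01  0.11  0.  ]
```

```bash
python3 -m crank '[[[0.19,-0.03,0.2,0,0.11,0],[0,0,0.3,0,0,0],[0,0,0.2,0,0,0],[0,0,0,0,0,0],[0,0,0,0,0,0]]]' 1;  python3 -c "
from h import *
go([642,-163.7,17],84);lev()"; python3 -m crank '[[[0,0,0.1,0,0,0],[0,0,0,0,0,0]]]' 1
```

```text
clock: 20.4
eef_pos: [643.2, -163.8, 24.9]
tool_rot: [-3.14, 0.004, 3.039]
force: [0.7, -0.2, -1.0]
width: 55.2
t 20.4 tcp [ 643.2 -163.8   24.9] ydir 84.1 q [ 0.24  0.9  -0.06  1.61  0.08  0.63  1.61] F [ 0.7 -0.2 -1. ] w 55.2 tilt [ 0.004 -0.002]
shift [0.04 0.   0.26] turn z 0.02
level turn [-0.01  0.04  0.  ]
clock: 20.57
eef_pos: [643.1, -163.8, 21.4]
tool_rot: [-3.14, 0.003, 3.039]
force: [0.3, -0.0, -1.2]
width: 55.3
```

```bash
python3 -m crank '[[[0,0,0.12,0,0.04,0],[0,0,0,0,0,0],[0,0,0,0,0,0]]]' 1; python3 -m crank '[[[0,0,0.1,0,0,0],[0,0,0,0,0,0],[0,0,0,0,0,0]]]' 1
```

```text
clock: 20.82
eef_pos: [643.8, -164.0, 17.9]
tool_rot: [-3.14, 0.0, 3.039]
force: [1.4, -0.2, -1.3]
width: 55.2
clock: 21.07
eef_pos: [644.7, -164.1, 19.2]
tool_rot: [-3.14, 0.002, 3.039]
force: [0.5, -0.9, -1.8]
width: 55.2
```

```bash
python3 -m crank '[[[0.08,0,0.2,0,0,0],[0,0,0,0,0,0],[0,0,0,0,0,0]]]' 1;  python3 -m crank '[[[0,0,0.1,0,0,0],[0,0,0,0,0,0],[0,0,0,0,0,0]]]' 1;python3 -c "
from h import *
go([642,-163.7,17],84);lev()"
```

```text
clock: 21.32
eef_pos: [646.6, -164.7, 19.1]
tool_rot: [-3.139, 0.012, 3.039]
force: [0.3, 0.5, -1.2]
width: 55.0
clock: 21.57
eef_pos: [647.1, -164.8, 17.4]
tool_rot: [-3.138, 0.013, 3.039]
force: [-0.6, 0.6, 3.6]
width: 54.9
t 21.57 tcp [ 647.1 -164.8   17.4] ydir 84.1 q [ 0.24  0.91 -0.05  1.61  0.08  0.61  1.61] F [-0.6  0.6  3.6] w 54.9 tilt [ 0.012 -0.004]
shift [0.17 0.02 0.01] turn z 0.02
level turn [-0.03  0.12  0.  ]
```

```bash
python3 -m crank '[[[0.15,0,0,-0.03,0.12,0],[0,0,0,0,0,0],[0,0,0,0,0,0]]]' 1;  python3 -m crank '[[[0,0,0.05,0,0,0],[0,0,0,0,0,0],[0,0,0,0,0,0]]]' 1;python3 -c "
from h import *
go([642,-163.7,17],84);lev()"
```

```text
clock: 21.82
eef_pos: [643.1, -164.3, 17.2]
tool_rot: [3.141, 0.0, 3.039]
force: [-0.9, 0.2, 5.0]
width: 55.2
clock: 22.07
eef_pos: [642.8, -164.2, 17.3]
tool_rot: [3.141, -0.001, 3.039]
force: [-0.9, 0.3, 3.0]
width: 54.7
t 22.07 tcp [ 642.8 -164.2   17.3] ydir 84.1 q [ 0.24  0.91 -0.06  1.61  0.08  0.62  1.61] F [-0.9  0.3  3. ] w 54.7 tilt [-0.001  0.001]
shift [0.03 0.02 0.01] turn z 0.02
level turn [ 0.   -0.01 -0.  ]
```

```bash
python3 -m crank '[[[0,0,0,0,0,0],[0,0,0,0,0,0],[0,0,0,0,0,0],[0,0,0,0,0,0],[0,0,-0.2,0,0,0],[0,0,-0.5,0,0,0],[0,0,-0.8,0,0,0],[0,0,-0.9,0,0,0],[0,0,-0.9,0,0,0],[0,0,-0.9,0,0,0],[0,0,-0.9,0,0,0],[0,0,-0.9,0,0,0]]]' -1
python3 -c "
from h import *
go([450,230,320],-31);lev();trays()"
```

```text
clock: 23.07
eef_pos: [635.3, -163.1, 194.0]
tool_rot: [3.138, -0.026, 3.039]
force: [0.8, 0.2, -0.1]
width: 85.1
t 23.07 tcp [ 635.3 -163.1  194. ] ydir 84.1 q [ 0.25  0.69 -0.07  1.51  0.05  0.97  1.63] F [ 0.8  0.2 -0.1] w 85.1 tilt [-0.026  0.006]
shift [ 7.59 12.41 -3.96] turn z -10.81
level turn [ 0.03 -0.25  0.  ]
dish rim (array([ 476.8, -282.7]), array([38. , 79.8]), 'long', 90.8, 728)
sq rim (array([ 641.8, -164.4]), array([90.1, 90.8]), 'long', 174.5, 1217)
mid rim (array([487.2,   7.1]), array([  4.7, 144.4]), 'long', 84.0, 853)
long rim (array([639.1,  84.2]), array([83.1, 86.4]), 'long', 2.9, 1047)
```

```bash
python3 -m crank '[[[0.3,0.5,-0.5,0,-0.2,0],[0.5,0.8,-0.5,0,0,0],[0.6,0.9,-0.5,0,0,0],[0.6,0.9,-0.5,0,0,0],[0.6,0.9,-0.4,0,0,0],[0.6,0.9,-0.4,0,0,0],[0.6,0.9,-0.4,0,0,0],[0.6,0.9,-0.3,0,0,0],[0.6,0.9,0,0,0,0],[0.6,0.9,0,0,0,0],[0.6,0.9,0,0,0,0],[0.6,0.9,0,0,0,0]]]' -1
python3 -m crank '[[[0.4,0.7,0,0,0,0.5],[0,0,0,0,0,1],[0,0,0,0,0,1],[0,0,0,0,0,1],[0,0,0,0,0,1],[0,0,0,0,0,1],[0,0,0,0,0,1],[0,0,0,0,0,1],[0,0,0,0,0,1],[0,0,0,0,0,1],[0,0,0,0,0,1],[0,0,0,0,0,1]]]' -1
python3 -c "
from h import *
go([450,240,330],-31);lev()"
```

```text
clock: 24.12
eef_pos: [465.1, 168.7, 313.5]
tool_rot: [-3.141, 0.022, 3.021]
force: [0.0, 0.4, 0.3]
width: 85.9
clock: 25.12
eef_pos: [446.4, 202.3, 316.1]
tool_rot: [3.119, 0.001, 1.779]
force: [0.0, 0.2, -0.1]
width: 85.4
t 25.12 tcp [446.4 202.3 316.1] ydir 12.0 q [-0.57  0.29  0.11  1.85 -0.03  0.98 -0.24] F [ 0.   0.2 -0.1] w 85.4 tilt [0.022 0.003]
shift [ 1.2   0.39 -0.46] turn z 7.16
level turn [0.21 0.01 0.  ]
```

```bash
python3 -m crank '[[[0.4,0.1,-0.2,0.2,0,1],[0.4,0.1,-0.2,0,0,1],[0,0,0,0,0,1],[0,0,0,0,0,1],[0,0,0,0,0,1],[0,0,0,0,0,1],[0,0,0,0,0,0.7],[0,0,0,0,0,0.3],[0,0,0,0,0,0],[0,0,0,0,0,0]]]' -1
python3 -c "
from h import *
p=pile([46,82]);save(p,'w4');go([459,272,75],-30.8);lev()"
```

```text
clock: 25.95
eef_pos: [446.2, 227.5, 330.2]
tool_rot: [-3.141, -0.001, 1.006]
force: [0.2, 0.1, -0.5]
width: 85.5
46 (array([461.3, 271. ]), array([ 52. , 150.3]), 'long', 70.4, 1084) 45.9
82 (array([460.2, 270.7]), array([ 52. , 109.9]), 'long', 59.4, 3576) 82.2
t 26.0 tcp [446.2 227.5 330.2] ydir -32.4 q [-0.72  0.31  0.26  1.79 -0.09  1.05 -0.99] F [ 0.2  0.1 -0.3] w 85.3 tilt [0.    0.001]
shift [ 1.47 -0.43  8.51] turn z -0.26
level turn [-0.   -0.01  0.  ]
```

View pics/w4.png

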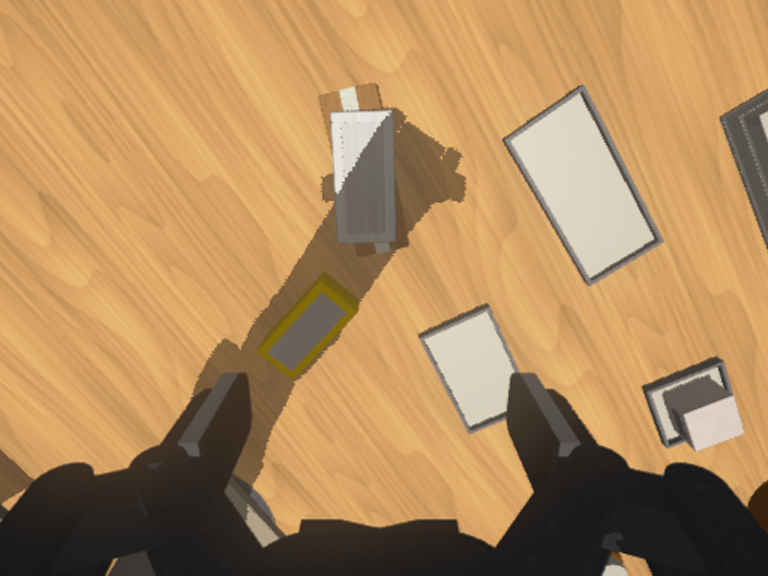

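The metal tin is at px (365,175) on the brown carton. The yellow decoy at px (308,328) is separate and isn't touched. The square carton is seated in its tray at px (700,405).

```bash
python3 -m crank '[[[0.5,-0.15,0.3,0,0,-0.25],[0.5,-0.15,0.8,0,0,0],[0.4,-0.1,0.8,0,0,0],[0,0,0.8,0,0,0],[0,0,0.8,0,0,0],[0,0,0.8,0,0,0],[0,0,0.8,0,0,0],[0,0,0.5,0,0,0],[0,0,0.2,0,0,0],[0,0,0,0,0,0],[0,0,0,0,0,0]]]' -1
python3 -c "
from h import *
go([459.8,271.2,51],-30.7);lev()"
```

```text
clock: 26.92
eef_pos: [460.9, 284.2, 144.8]
tool_rot: [-3.139, -0.011, 1.055]
force: [0.4, 0.6, 0.5]
width: 85.4
t 26.92 tcp [460.9 284.2 144.8] ydir -29.6 q [-0.72  0.59  0.17  1.92 -0.18  0.63 -0.94] F [0.4 0.6 0.5] w 85.4 tilt [0.003 0.011]
shift [-0.43  0.19  3.12] turn z 0.19
level turn [-0.02 -0.11 -0.  ]
```

```bash
python3 -m crank '[[[-0.2,0.1,0.3,0,-0.1,0.19],[-0.2,0.1,0.5,0,0,0],[0,0,0.5,0,0,0],[0,0,0.3,0,0,0],[0,0,0.1,0,0,0],[0,0,0,0,0,0],[0,0,0,0,0,0]]]' -1
python3 -c "
from h import *
go([459.8,271.2,51],-30.7);lev()"
```

```text
clock: 27.5
eef_pos: [464.8, 272.4, 95.7]
tool_rot: [3.139, -0.01, 1.032]
force: [0.1, 0.3, 0.3]
width: 85.5
t 27.5 tcp [464.8 272.4  95.7] ydir -30.9 q [-0.68  0.67  0.16  1.96 -0.2   0.52 -0.93] F [0.1 0.3 0.3] w 85.5 tilt [0.007 0.007]
shift [-0.13 -0.13  1.49] turn z -0.03
level turn [ 0.03 -0.09 -0.  ]
```

```bash
python3 -m crank '[[[-0.12,-0.12,0.3,0,-0.09,0],[0,0,0.4,0,0,0],[0,0,0.4,0,0,0],[0,0,0.2,0,0,0],[0,0,0.1,0,0,0],[0,0,0,0,0,0],[0,0,0,0,0,0]]]' -1
python3 -c "
from h import *
go([459.8,271.2,51],-30.7);lev()"
```

```text
clock: 28.08
eef_pos: [460.9, 273.2, 54.0]
tool_rot: [3.136, -0.004, 1.033]
force: [0.1, 0.3, 1.0]
width: 85.6
t 28.08 tcp [460.9 273.2  54. ] ydir -30.8 q [-0.68  0.74  0.14  1.98 -0.21  0.43 -0.92] F [0.1 0.3 1. ] w 85.6 tilt [0.007 0.001]
shift [-0.08  0.    0.1 ] turn z -0.02
level turn [ 0.05 -0.04  0.  ]
```

```bash
python3 -m crank '[[[-0.08,0,0.15,0.05,-0.04,0],[0,0,0.06,0,0,0],[0,0,0,0,0,0]]]' -1
python3 -m crank '[[[0,0,0,0,0,0],[0,0,0,0,0,0],[0,0,0,0,0,0],[0,0,0,0,0,0],[0,0,0,0,0,0],[0,0,0,0,0,0],[0,0,0,0,0,0]]]' 1
python3 -c "
from h import *
go([459.8,271.2,51],-30.7);lev()"
python3 -m crank '[[[0,0,-0.2,0,0,0],[0,0,-0.4,0,0,0],[0,0,-0.8,0,0,0],[0,0,-0.8,0,0,0],[0,0,-0.8,0,0,0],[0,0,-0.8,0,0,0],[0,0,-0.3,0,0,0],[0,0,0,0,0,0]]]' 1
python3 -c "
from h import *
go([446.5,11.7,170],-5.5);lev()"
```

```text
clock: 28.33
eef_pos: [460.2, 271.5, 48.3]
tool_rot: [3.141, -0.001, 1.033]
force: [-1.0, 0.4, 1.0]
width: 85.2
clock: 28.92
eef_pos: [460.4, 271.5, 48.9]
tool_rot: [3.141, -0.002, 1.033]
force: [0.4, -0.8, 0.5]
width: 50.9
t 28.92 tcp [460.4 271.5  48.9] ydir -30.8 q [-0.67  0.75  0.13  1.98 -0.22  0.42 -0.92] F [ 0.4 -0.8  0.5] w 50.9 tilt [0.002 0.001]
shift [-0.02 -0.01 -0.07] turn z -0.02
level turn [ 0.01 -0.02  0.  ]
clock: 29.58
eef_pos: [457.7, 269.8, 176.3]
tool_rot: [-3.139, 0.005, 1.032]
force: [0.3, -1.0, -2.8]
width: 51.6
t 29.58 tcp [457.7 269.8 176.3] ydir -30.9 q [-0.72  0.54  0.21  1.91 -0.16  0.71 -0.96] F [ 0.3 -1.  -2.8] w 51.6 tilt [-0.005 -0.003]
shift [-7.57  4.09  0.23] turn z -4.23
level turn [-0.03  0.04 -0.  ]
```

Run:
```python
from h import *
s,R=st();p=ctrl.get_image("wrist");X=cloud(p).reshape(-1,3)
T=(X-s["eef_pos"])@R
m=(abs(T[:,0])<30)&(abs(T[:,1])<75)&(T[:,2]>-60)&(T[:,2]<30)&(abs(T[:,1])>27)
T=T[m];print(len(T))
for z in range(-60,30,4):
    a=T[(T[:,2]>=z)&(T[:,2]<z+4)]
    for sg in (-1,1):
        b=a[a[:,1]*sg>0]
        if len(b): print(z,sg,len(b),"y",np.round(np.percentile(abs(b[:,1]),[0,5,50,95,100]),1),"x",np.round([b[:,0].min(),b[:,0].max()],1))
```

```text
t 29.58 tcp [457.7 269.8 176.3] ydir -30.9 q [-0.72  0.54  0.21  1.91 -0.16  0.71 -0.96] F [ 0.3 -1.  -2.8] w 51.6 tilt [-0.005 -0.003]
8974
-60 -1 1977 y [27.  31.3 44.7 55.2 57.8] x [-13.4  13.3]
-60 1 2056 y [27.1 31.3 46.8 57.1 60.1] x [-13.6  13.7]
-56 -1 789 y [27.1 28.8 41.6 54.7 56.9] x [-12.9  13.7]
-56 1 833 y [27.  28.8 42.4 56.6 59.3] x [-13.   13.7]
-52 -1 497 y [27.1 28.4 38.1 52.3 56.6] x [ 5.2 13.7]
-52 1 513 y [27.1 28.9 39.3 54.2 57.5] x [ 5. 14.]
-48 -1 235 y [27.  27.9 36.  45.4 47.4] x [ 5.1 13.5]
-48 1 265 y [28.  28.7 38.1 47.9 53.9] x [ 0.8 13.4]
-44 -1 90 y [27.  27.2 29.2 35.4 41.1] x [ 5.3 11.8]
-44 1 275 y [27.  27.2 28.4 35.3 43. ] x [-9.9 12. ]
-40 -1 67 y [27.  27.2 29.  30.9 37.4] x [ 6.1 11. ]
-40 1 119 y [27.  27.1 29.8 33.1 39.8] x [-10.3  11.1]
-36 -1 109 y [27.1 27.7 31.  37.7 38. ] x [ 5.2 10.9]
-36 1 132 y [27.  27.4 32.4 39.5 40.3] x [-7.2 11.4]
-32 -1 112 y [27.  27.5 33.5 37.6 38.1] x [ 4.9 11.1]
-32 1 153 y [27.  27.1 32.4 39.9 40.7] x [-26.8  29.4]
-28 -1 108 y [27.  27.3 33.1 37.6 38. ] x [ 5.3 10.9]
-28 1 112 y [28.2 28.8 33.2 39.6 40.5] x [ 5.5 11. ]
-24 -1 87 y [27.2 27.8 34.  37.6 38.1] x [ 4.8 10.7]
-24 1 95 y [29.1 29.7 35.6 39.8 40.4] x [ 5.1 11.2]
-20 -1 83 y [27.9 28.4 33.8 37.6 37.8] x [ 5.3 10.8]
-20 1 80 y [30.3 30.9 36.6 39.9 40.5] x [ 5.3 10.8]
-16 -1 56 y [28.8 29.  34.3 37.5 38. ] x [ 5.4 10.8]
-16 1 63 y [31.1 31.4 36.5 39.8 40.3] x [ 5.4 11. ]
-12 -1 33 y [29.7 30.1 33.7 36.4 36.6] x [ 5.5 10.6]
-12 1 34 y [31.7 32.  35.9 38.6 38.8] x [ 5.6 11. ]
-8 1 1 y [32.6 32.6 32.6 32.6 32.6] x [10.1 10.1]
```

Fingertips end about 8 mm behind the TCP at this width, so they'll clear the rim by about 2.6 mm. Carrying the tin to the middle tray.

```bash
python3 -m crank '[[[-0.4,0.2,0,0,0.04,-0.4],[-0.8,0.4,0,0,0,-0.4],[-0.9,0.5,0,0,0,-0.5],[-0.9,0.4,0,0,0,-0.6],[-0.9,0.4,0,0,0,-0.6],[-0.9,0.3,0,0,0,-0.6],[-0.9,0.2,0,0,0,-0.6],[-0.7,0.1,0,0,0,-0.3],[-0.3,0,0,0,0,0],[0,0,0,0,0,0],[0,0,0,0,0,0]]]' 1
python3 -c "
from h import *
go([446.5,11.7,100],-5.5);lev()"
```

```text
clock: 30.55
eef_pos: [452.5, 46.3, 160.2]
tool_rot: [-3.114, 0.005, 1.477]
force: [0.1, 1.0, -3.1]
width: 51.3
t 30.55 tcp [452.5  46.3 160.2] ydir -5.4 q [-0.2   0.48  0.05  2.09 -0.04  0.6  -0.21] F [ 0.1  1.  -3.1] w 51.3 tilt [-0.028 -0.002]
shift [-1.16 -0.04  2.01] turn z 0.02
level turn [-0.26  0.05 -0.  ]
```

```bash
python3 -m crank '[[[-0.4,0,0,-0.25,0.05,0],[-0.4,0,0,0,0,0],[-0.2,0,0.2,0,0,0],[0,0,0.5,0,0,0],[0,0,0.6,0,0,0],[0,0,0.6,0,0,0],[0,0,0.4,0,0,0],[0,0,0.1,0,0,0],[0,0,0,0,0,0],[0,0,0,0,0,0]]]' 1
python3 -c "
from h import *
go([446.5,11.7,20],-5.5);lev()"
```

```text
clock: 31.38
eef_pos: [452.0, 26.7, 82.1]
tool_rot: [-3.139, -0.006, 1.488]
force: [0.8, 0.2, -1.8]
width: 50.9
t 31.38 tcp [452.   26.7  82.1] ydir -4.7 q [-0.13  0.62  0.02  2.18 -0.05  0.34 -0.14] F [ 0.8  0.2 -1.8] w 50.9 tilt [-0.002  0.006]
shift [-0.53 -0.14  2.07] turn z 0.13
level turn [-0.02 -0.06  0.  ]
```

Run:
```python
import numpy as np
from scipy.optimize import least_squares,fsolve
D=np.array([(.75,1.98,534,48.9),(.44,1.83,530.5,248.8),(.91,1.61,663.5,17.3),(.23,1.9,458,328),(.33,1.59,541,384.5),(.62,2.18,452.8,82.1),(.69,1.51,656,194),(.66,1.97,531,95.7),(.80,1.98,539,21)])
f=lambda p,q2,q4:(p[0]*np.sin(q2)+p[1]*np.sin(q2+q4)+p[2],p[3]+p[0]*np.cos(q2)+p[1]*np.cos(q2+q4))
r=least_squares(lambda p:np.concatenate([f(p,D[:,0],D[:,1])[0]-D[:,2],f(p,D[:,0],D[:,1])[1]-D[:,3]]),[400,400,0,100])
print(r.x,np.abs(r.fun).max())
for R in (447,452,456,460):
  for z in (7,):
    q=fsolve(lambda q:np.array(f(r.x,*q))-[R,z],[.7,2.1]);print(R,z,q,np.pi-q.sum())
```

```text
[551.55202471 378.99469986   6.31605448  -8.74284535] 7.815278038455176
447 7 [0.78239899 2.22195604] 0.13723762678627338
452 7 [0.78401581 2.20869484] 0.1488819972631914
456 7 [0.78539076 2.19807277] 0.15812912429384474
460 7 [0.78683639 2.18743804] 0.16731822421559617
```

```bash
python3 -m crank '[[[-0.25,0,0.2,-0.02,-0.06,0.13],[-0.25,0,0.4,0,0,0],[0,0,0.4,0,0,0],[0,0,0.3,0,0,0],[0,0,0.1,0,0,0],[0,0,0,0,0,0],[0,0,0,0,0,0]]]' 1
python3 -c "
from h import *
go([450,11.7,7],-5.5);lev()"
```

```text
clock: 31.97
eef_pos: [455.3, 10.7, 41.7]
tool_rot: [3.135, 0.001, 1.472]
force: [0.3, -0.4, -1.8]
width: 51.4
t 31.97 tcp [455.3  10.7  41.7] ydir -5.6 q [-0.09  0.7   0.01  2.2  -0.01  0.23 -0.17] F [ 0.3 -0.4 -1.8] w 51.4 tilt [ 0.007 -0.001]
shift [ 0.02 -0.19  1.16] turn z -0.02
level turn [0.06 0.01 0.  ]
```

At z=42, joint 6 is pinned at its 0.23 limit because the elbow is nearly planar. The tin may go in either way round, so I'll turn it 180° above the tray. The turn should shift the elbow (q3) and free joint 6.

```bash
python3 -m crank '[[[0,-0.1,-0.5,0,0,0],[0,0,-0.4,0,0,-1],[0,0,0,0,0,-1],[0,0,0,0,0,-1],[0,0,0,0,0,-1],[0,0,0,0,0,-1],[0,0,0,0,0,-1],[0,0,0,0,0,-1],[0,0,0,0,0,-1],[0,0,0,0,0,-1],[0,0,0,0,0,-1],[0,0,0,0,0,-1]]]' 1
python3 -c "
from h import *
go([450,11.7,60],-5.5);lev()"
```

```text
clock: 32.97
eef_pos: [457.6, 10.6, 77.7]
tool_rot: [3.136, 0.024, 2.679]
force: [-0.1, -0.2, -1.3]
width: 51.2
t 32.97 tcp [457.6  10.6  77.7] ydir 63.5 q [ 0.09  0.63 -0.25  2.19  0.48  0.35  0.54] F [-0.1 -0.2 -1.3] w 51.2 tilt [ 0.024 -0.005]
shift [ 0.26 -0.08  0.58] turn z 11.5
level turn [0.06 0.23 0.  ]
```

```bash
python3 -m crank '[[[0.1,0,0,0,0.2,-1],[0,0,0,0,0,-1],[0,0,0,0,0,-1],[0,0,0,0,0,-1],[0,0,0,0,0,-1],[0,0,0,0,0,-1],[0,0,0,0,0,-1],[0,0,0,0,0,-1],[0,0,0,0,0,-1],[0,0,0,0,0,-1],[0,0,0,0,0,-1],[0,0,0,0,0,-1]]]' 1
python3 -m crank '[[[0,0,0,0,0,-1],[0,0,0,0,0,-1],[0,0,0,0,0,-1],[0,0,0,0,0,-1],[0,0,0,0,0,-1],[0,0,0,0,0,-1],[0,0,0,0,0,-0.5],[0,0,0,0,0,0],[0,0,0,0,0,0]]]' 1
python3 -c "
from h import *
go([446.5,11.7,40],-5.5);lev()"
```

```text
clock: 33.97
eef_pos: [460.9, 7.8, 85.8]
tool_rot: [-3.118, 0.011, -2.286]
force: [0.0, -0.5, -2.3]
width: 51.3
clock: 34.72
eef_pos: [465.0, 2.8, 90.8]
tool_rot: [-3.103, -0.018, -1.575]
force: [0.4, -0.5, -1.7]
width: 51.2
t 34.72 tcp [465.    2.8  90.8] ydir 179.8 q [ 0.45  0.73 -0.81  2.17  1.    0.64  2.05] F [ 0.4 -0.5 -1.7] w 51.2 tilt [ 0.039 -0.018]
shift [-0.33  0.68  1.66] turn z 0.89
level turn [-0.37 -0.17 -0.  ]
```

```bash
python3 -m crank '[[[-0.15,0.3,0.1,-0.37,-0.17,0.5],[-0.15,0.3,0.2,0,0,0.4],[0,0,0.4,0,0,0],[0,0,0.4,0,0,0],[0,0,0.3,0,0,0],[0,0,0,0,0,0],[0,0,0,0,0,0]]]' 1
python3 -c "
from h import *
go([446.5,11.7,20],-5.5);lev()"
```

```text
clock: 35.3
eef_pos: [449.8, 10.8, 49.5]
tool_rot: [-3.134, -0.003, -1.688]
force: [0.1, -0.3, -2.3]
width: 50.9
t 35.3 tcp [449.8  10.8  49.5] ydir 173.3 q [ 0.38  0.79 -0.71  2.2   1.07  0.56  1.86] F [ 0.1 -0.3 -2.3] w 50.9 tilt [ 0.007 -0.003]
shift [-0.02  0.12  0.98] turn z -0.2
level turn [-0.07 -0.02 -0.  ]
```

```bash
python3 -m crank '[[[0,0.12,0.2,-0.07,-0.02,-0.2],[0,0,0.3,0,0,0],[0,0,0.3,0,0,0],[0,0,0.1,0,0,0],[0,0,0,0,0,0],[0,0,0,0,0,0]]]' 1
python3 -c "
from h import *
go([446.5,11.7,7],-5.5);lev()"
```

```text
clock: 35.8
eef_pos: [447.9, 11.1, 23.4]
tool_rot: [-3.138, -0.0, -1.666]
force: [0.6, 0.6, -2.8]
width: 51.4
t 35.8 tcp [447.9  11.1  23.4] ydir 174.6 q [ 0.35  0.83 -0.65  2.21  1.17  0.51  1.8 ] F [ 0.6  0.6 -2.8] w 51.4 tilt [ 0.004 -0.   ]
shift [-0.02  0.05  0.55] turn z 0.01
level turn [-0.04 -0.    0.  ]
```

```bash
python3 -m crank '[[[0,0.04,0.2,-0.04,0,0],[0,0,0.2,0,0,0],[0,0,0,0,0,0],[0,0,0,0,0,0]]]' 1
python3 -m crank '[[[0,0,0.1,0,0,0],[0,0,0,0,0,0],[0,0,0,0,0,0]]]' 1
python3 -c "
from h import *
go([446.5,11.7,7],-5.5);lev()"
```

```text
clock: 36.13
eef_pos: [447.4, 11.2, 11.2]
tool_rot: [-3.14, 0.0, -1.666]
force: [0.7, 0.1, -2.2]
width: 51.1
clock: 36.38
eef_pos: [447.5, 11.2, 8.0]
tool_rot: [-3.14, 0.0, -1.666]
force: [0.0, -0.4, -1.3]
width: 51.4
t 36.38 tcp [447.5  11.2   8. ] ydir 174.5 q [ 0.33  0.86 -0.62  2.21  1.22  0.48  1.75] F [ 0.  -0.4 -1.3] w 51.4 tilt [0.001 0.   ]
shift [-0.01  0.04  0.03] turn z 0.01
level turn [-0.01  0.    0.  ]
```

```bash
python3 -m crank '[[[0,0,0.08,0,0,0],[0,0,0,0,0,0],[0,0,0,0,0,0]]]' 1
python3 -m crank '[[[0,0,0.06,0,0,0],[0,0,0,0,0,0],[0,0,0,0,0,0]]]' 1
python3 -c "
from h import *
go([446.5,11.7,7],-5.5);lev()"
```

```text
clock: 36.63
eef_pos: [448.0, 11.5, 7.9]
tool_rot: [-3.137, -0.001, -1.665]
force: [0.4, 0.6, -2.3]
width: 51.1
clock: 36.88
eef_pos: [448.5, 11.6, 7.3]
tool_rot: [-3.135, -0.001, -1.665]
force: [0.6, -0.7, -2.4]
width: 51.4
t 36.88 tcp [448.5  11.6   7.3] ydir 174.6 q [ 0.32  0.85 -0.61  2.21  1.24  0.48  1.73] F [ 0.6 -0.7 -2.4] w 51.4 tilt [ 0.007 -0.002]
shift [0.   0.07 0.01] turn z 0.02
level turn [-0.06 -0.01 -0.  ]
```

```bash
python3 -m crank '[[[0,0.05,0.05,-0.06,0,0],[0,0,0,0,0,0],[0,0,0,0,0,0]]]' 1
python3 -m crank '[[[0,0,0.1,0,0,0],[0,0,0,0,0,0],[0,0,0,0,0,0]]]' 1
python3 -c "
from h import *
go([446.5,11.7,7],-5.5);lev()"
```

```text
clock: 37.13
eef_pos: [449.0, 11.7, 7.2]
tool_rot: [-3.137, -0.002, -1.665]
force: [-0.7, -0.2, -1.2]
width: 50.9
clock: 37.38
eef_pos: [449.4, 11.8, 7.9]
tool_rot: [-3.132, -0.005, -1.665]
force: [-0.2, 0.2, -2.0]
width: 51.0
t 37.38 tcp [449.4  11.8   7.9] ydir 174.6 q [ 0.31  0.85 -0.61  2.21  1.24  0.48  1.73] F [-0.2  0.2 -2. ] w 51.0 tilt [ 0.009 -0.006]
shift [0.01 0.1  0.03] turn z 0.02
level turn [-0.09 -0.04 -0.  ]
```

```bash
python3 -m crank '[[[0,0.1,0.15,-0.1,-0.04,0],[0,0,0,0,0,0],[0,0,0,0,0,0]]]' 1
python3 -c "
from h import *
go([446.5,11.7,7],-5.5);lev()"
python3 -m crank '[[[0,0,0.15,0,0,0],[0,0,0,0,0,0],[0,0,0,0,0,0]]]' 1
python3 -c "
from h import *
go([446.5,11.7,7],-5.5);lev()"
```

```text
clock: 37.63
eef_pos: [450.2, 12.5, 6.8]
tool_rot: [-3.134, -0.001, -1.663]
force: [-0.8, 0.2, -2.9]
width: 51.0
t 37.63 tcp [450.2  12.5   6.8] ydir 174.7 q [ 0.32  0.86 -0.61  2.21  1.24  0.48  1.74] F [-0.8  0.2 -2.9] w 51.0 tilt [ 0.007 -0.002]
shift [ 0.04  0.12 -0.01] turn z 0.03
level turn [-0.07 -0.01 -0.  ]
clock: 37.88
eef_pos: [450.4, 12.6, 5.4]
tool_rot: [-3.13, -0.003, -1.663]
force: [0.1, -0.0, -2.6]
width: 51.5
t 37.88 tcp [450.4  12.6   5.4] ydir 174.7 q [ 0.31  0.86 -0.61  2.21  1.26  0.48  1.72] F [ 0.1 -0.  -2.6] w 51.5 tilt [ 0.011 -0.004]
shift [ 0.04  0.12 -0.05] turn z 0.04
level turn [-0.11 -0.03  0.  ]
```

Run:
```python
from h import *
p=ctrl.get_image("wrist");X=cloud(p);save(p,"w5")
P=X.reshape(-1,3)
m=(np.hypot(P[:,0]-447,P[:,1]-12)<75)&(P[:,2]<70)
print(np.histogram(P[m][:,2],np.arange(-2,70,2)))
m2=m&(abs(P[:,2]-40)<9);A=np.c_[P[m2][:,:2]-[447,12],np.ones(m2.sum())];c=np.linalg.lstsq(A,P[m2][:,2],rcond=None)[0];print(c)
for k in range(2): p=ctrl.get_image("side");st()
```

```text
(array([ 6188,  4950,  3738,  3296,   328,   360,  2049,  1450,   120,
         164,   159,   166,   197,   209,   215,   173,   315,   278,
         278,   329,  2911, 19618,   654,   387,   347,   158,   198,
         370,   540,   577,   700,  1375,  2073,  2060,  1204]), array([-2,  0,  2,  4,  6,  8, 10, 12, 14, 16, 18, 20, 22, 24, 26, 28, 30,
       32, 34, 36, 38, 40, 42, 44, 46, 48, 50, 52, 54, 56, 58, 60, 62, 64,
       66, 68]))
[5.64865656e-03 1.44078908e-02 4.09360461e+01]
t 37.98 tcp [450.1  12.5   4.9] ydir 174.7 q [ 0.31  0.86 -0.6   2.21  1.26  0.48  1.72] F [-0.3  0.1  5.7] w 50.9 tilt [ 0.01  -0.004]
t 38.03 tcp [450.2  12.5   4.9] ydir 174.7 q [ 0.31  0.86 -0.61  2.21  1.25  0.48  1.72] F [-0.4 -0.2  3.1] w 51.6 tilt [ 0.01  -0.004]
```

View pics/w5.png

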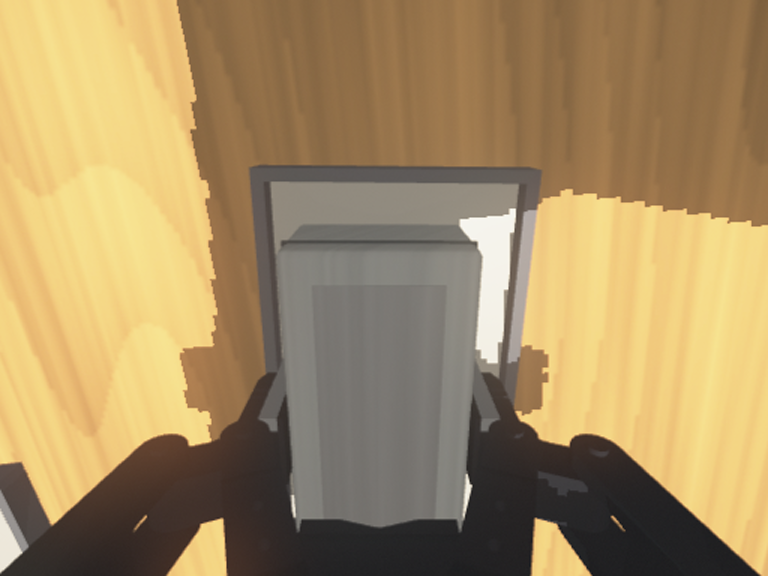

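The tin has just touched down (+5 N), inside the rim and slightly off centre. I'll level it, nudge it and release.

```bash
python3 -m crank '[[[0.03,0.1,0,-0.11,-0.03,0],[0,0,0,0,0,0],[0,0,0,0,0,0]]]' 1
python3 -c "
from h import *
go([446.5,11.7,7],-5.5);lev()"
python3 -m crank '[[[0,0,0.06,0,0,0],[0,0,0,0,0,0],[0,0,0,0,0,0]]]' 1
python3 -c "
from h import *
go([446.5,11.7,7],-5.5);lev()"
```

```text
clock: 38.28
eef_pos: [448.9, 12.8, 4.9]
tool_rot: [-3.141, 0.001, -1.661]
force: [-2.0, -0.3, 9.7]
width: 51.2
t 38.28 tcp [448.9  12.8   4.9] ydir 174.8 q [ 0.32  0.86 -0.62  2.21  1.23  0.48  1.75] F [-2.  -0.3  9.7] w 51.2 tilt [0.001 0.001]
shift [ 0.04  0.08 -0.07] turn z 0.05
level turn [-0.01  0.01  0.  ]
clock: 38.53
eef_pos: [448.7, 12.7, 5.0]
tool_rot: [-3.139, -0.001, -1.661]
force: [0.1, 0.4, -1.6]
width: 51.2
t 38.53 tcp [448.7  12.7   5. ] ydir 174.8 q [ 0.32  0.86 -0.61  2.21  1.24  0.48  1.74] F [ 0.1  0.4 -1.6] w 51.2 tilt [ 0.003 -0.001]
shift [ 0.04  0.07 -0.07] turn z 0.06
level turn [-0.03 -0.01 -0.  ]
```

```bash
python3 -m crank '[[[0,0,0,0,0,0],[0,0,0,0,0,0],[0,0,0,0,0,0],[0,0,0,0,0,0],[0,0,-0.2,0,0,0],[0,0,-0.5,0,0,0],[0,0,-0.8,0,0,0],[0,0,-0.9,0,0,0],[0,0,-0.9,0,0,0],[0,0,-0.9,0,0,0],[0,0,-0.9,0,0,0],[0,0,-0.9,0,0,0]]]' -1
python3 -c "
from h import *
go([455,250,250],160.4);lev()"
```

```text
clock: 39.53
eef_pos: [442.4, 12.0, 181.9]
tool_rot: [3.116, -0.002, -1.66]
force: [0.3, -0.3, 0.1]
width: 85.2
t 39.53 tcp [442.4  12.  181.9] ydir 174.9 q [ 0.58  0.6  -1.    2.09  0.67  0.85  2.23] F [ 0.3 -0.3  0.1] w 85.2 tilt [-0.026  0.001]
shift [-7.94  0.35 -2.28] turn z 2.42
level turn [ 0.25 -0.01 -0.  ]
```

```bash
python3 -m crank '[[[0,0,-0.5,0.25,0,1],[0,0,-0.3,0,0,1],[0,0,0,0,0,1],[0,0,0,0,0,1],[0,0,0,0,0,1],[0,0,0,0,0,1],[0,0,0,0,0,1],[0,0,0,0,0,1],[0,0,0,0,0,1],[0,0,0,0,0,1],[0,0,0,0,0,1],[0,0,0,0,0,1]]]' -1
python3 -m crank '[[[0,0,0,0,0,1],[0,0,0,0,0,1],[0,0,0,0,0,1],[0,0,0,0,0,1],[0,0,0,0,0,1],[0,0,0,0,0,1],[0,0,0,0,0,1],[0,0,0,0,0,1],[0,0,0,0,0,1],[0,0,0,0,0,1],[0,0,0,0,0,1],[0,0,0,0,0,1]]]' -1
python3 -m crank '[[[0,0,0,0,0,1],[0,0,0,0,0,1],[0,0,0,0,0,1],[0,0,0,0,0,1],[0,0,0,0,0,1],[0,0,0,0,0,1],[0,0,0,0,0,1],[0,0,0,0,0,0]]]' -1
python3 -c "
from h import *
go([455,235,310],-19.6);lev()"
```

```text
clock: 40.53
eef_pos: [449.8, 11.8, 214.5]
tool_rot: [-3.137, 0.017, -2.978]
force: [-0.7, 0.5, -0.0]
width: 85.3
clock: 41.53
eef_pos: [451.9, 11.8, 214.9]
tool_rot: [3.124, 0.01, 1.987]
force: [0.7, 0.2, -0.5]
width: 85.3
clock: 42.2
eef_pos: [453.0, 12.4, 215.0]
tool_rot: [3.122, -0.005, 1.217]
force: [-0.6, -0.4, 0.3]
width: 85.5
t 42.2 tcp [453.   12.4 215. ] ydir -20.3 q [-0.02  0.37 -0.09  2.08  0.06  0.68 -0.51] F [-0.6 -0.4  0.3] w 85.5 tilt [ 0.02  -0.002]
shift [ 7.   -2.44 -3.18] turn z -0.11
level turn [ 0.19 -0.05 -0.  ]
```

```bash
python3 -m crank '[[[0.4,-0.1,-0.4,0.19,-0.05,-0.1],[0.8,-0.3,-0.5,0,0,0],[0.9,-0.3,-0.5,0,0,0],[0.9,-0.3,-0.5,0,0,0],[0.9,-0.3,-0.5,0,0,0],[0.9,-0.3,-0.5,0,0,0],[0.9,-0.3,-0.3,0,0,0],[0.8,-0.2,0,0,0,0],[0.4,-0.1,0,0,0,0],[0,0,0,0,0,0],[0,0,0,0,0,0]]]' -1
python3 -c "
from h import *
p,X,C=trays();save(p,'w6')
p=pile([46]);go([461,271,20],-19.6);lev()
for nm,c,z,r in [('tin',(446.5,11.7),40,70),('sq',(642,-164),46,45)]:
    m=(np.hypot(X[:,0]-c[0],X[:,1]-c[1])<r)&(abs(X[:,2]-z)<4)
    if m.sum()>50: print(nm,rect(X[m]),np.median(X[m][:,2]))
"
```

```text
clock: 43.12
eef_pos: [457.9, 238.0, 314.2]
tool_rot: [-3.139, 0.003, 1.258]
force: [0.0, -1.3, 0.3]
width: 85.3
sq rim (array([ 666.1, -140.8]), array([42.7, 49.9]), 'long', 174.0, 199)
mid rim (array([447.5,  11.2]), array([ 86. , 146.6]), 'long', 84.3, 626)
long rim (array([638.3, 135.5]), array([ 86.9, 184.9]), 'long', 92.8, 1145)
46 (array([461.3, 271.2]), array([ 52.1, 150.4]), 'long', 70.4, 4376) 46.0
t 43.22 tcp [457.9 236.9 314. ] ydir -18.1 q [-0.41  0.35 -0.17  1.77  0.07  1.04 -0.92] F [ 0.  -0.1  0.1] w 85.4 tilt [-0.004 -0.002]
shift [ 1.15 -0.22  9.8 ] turn z 0.25
level turn [-0.03  0.03 -0.  ]
tin (array([450.1,  11.8]), array([ 52. , 111.4]), 'long', 84.8, 1827) 40.10526811481506
```

View pics/w6.png

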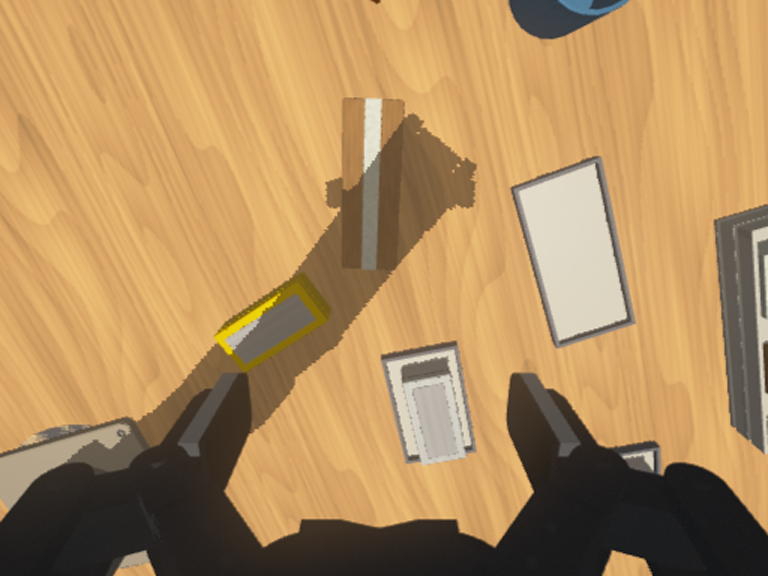

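The tin is flat in the tray (px 430,410; top at z=40.1, in line with the 4 mm floor). The long carton is at px (372,183) at (461.3,271.2), axis 70.4°, and hasn't moved.

```bash
python3 -m crank '[[[0.4,-0.1,0.3,0,0,0.25],[0.4,-0.1,0.7,0,0,0],[0.3,0,0.9,0,0,0],[0,0,0.9,0,0,0],[0,0,0.9,0,0,0],[0,0,0.9,0,0,0],[0,0,0.8,0,0,0],[0,0,0.6,0,0,0],[0,0,0.3,0,0,0],[0,0,0.1,0,0,0],[0,0,0,0,0,0],[0,0,0,0,0,0]]]' -1
python3 -c "
from h import *
go([461.3,271.2,8],-19.6);lev()"
```

```text
clock: 44.22
eef_pos: [469.1, 245.6, 114.8]
tool_rot: [3.138, 0.015, 1.202]
force: [0.3, -0.3, -0.2]
width: 85.6
t 44.22 tcp [469.1 245.6 114.8] ydir -21.1 q [-0.47  0.63 -0.11  1.95  0.14  0.58 -1.05] F [ 0.3 -0.3 -0.2] w 85.6 tilt [-0.002 -0.015]
shift [ 0.76 -0.56  3.55] turn z -0.25
level turn [0.04 0.14 0.  ]
```

```bash
python3 -m crank '[[[0.4,-0.3,0,0.04,0.14,-0.25],[0.35,-0.25,0.2,0,0,0],[0,0,0.4,0,0,0],[0,0,0.4,0,0,0],[0,0,0.3,0,0,0],[0,0,0,0,0,0],[0,0,0,0,0,0]]]' -1
python3 -c "
from h import *
go([461.3,271.2,8],-19.6);lev()"
```

```text
clock: 44.8
eef_pos: [463.4, 284.2, 79.7]
tool_rot: [3.136, -0.016, 1.236]
force: [-1.2, 0.9, -0.4]
width: 85.3
t 44.8 tcp [463.4 284.2  79.7] ydir -19.2 q [-0.52  0.69 -0.12  1.96  0.15  0.48 -1.08] F [-1.2  0.9 -0.4] w 85.3 tilt [0.011 0.013]
shift [-0.47  0.06  2.38] turn z 0.07
level turn [ 0.05 -0.16 -0.  ]
```

```bash
python3 -m crank '[[[-0.3,0.06,0,0.05,-0.16,0.07],[-0.1,0,0,0,0,0],[0,0,0,0,0,0],[0,0,0,0,0,0]]]' -1
python3 -c "
from h import *
go([461.3,271.2,8],-19.6);lev()"
```

```text
clock: 45.13
eef_pos: [461.4, 272.2, 81.0]
tool_rot: [3.14, 0.0, 1.229]
force: [0.3, -0.0, 0.3]
width: 85.2
t 45.13 tcp [461.4 272.2  81. ] ydir -19.6 q [-0.51  0.69 -0.11  1.96  0.15  0.5  -1.08] F [ 0.3 -0.   0.3] w 85.2 tilt [ 0.001 -0.001]
shift [-0.03  0.    2.43] turn z -0.0
level turn [0.01 0.   0.  ]
```

```bash
python3 -m crank '[[[0,0,0.3,0,0,0],[0,0,0.5,0,0,0],[0,0,0.5,0,0,0],[0,0,0.4,0,0,0],[0,0,0.2,0,0,0],[0,0,0,0,0,0],[0,0,0,0,0,0]]]' -1
python3 -c "
from h import *
go([461.3,271.2,8],-19.6);lev()"
```

```text
clock: 45.72
eef_pos: [463.5, 272.1, 21.4]
tool_rot: [3.138, -0.003, 1.226]
force: [0.3, 0.8, 0.1]
width: 85.4
t 45.72 tcp [463.5 272.1  21.4] ydir -19.7 q [-0.53  0.79 -0.08  1.98  0.17  0.37 -1.09] F [0.3 0.8 0.1] w 85.4 tilt [0.005 0.002]
shift [-0.05 -0.06  0.44] turn z -0.02
level turn [ 0.04 -0.03  0.  ]
```

```bash
python3 -m crank '[[[-0.05,-0.06,0.2,0.04,-0.03,0],[0,0,0.2,0,0,0],[0,0,0,0,0,0],[0,0,0,0,0,0]]]' -1
python3 -c "
from h import *
go([461.3,271.2,8],-19.6);lev()"
```

```text
clock: 46.05
eef_pos: [461.9, 271.8, 9.5]
tool_rot: [3.141, -0.002, 1.226]
force: [0.1, -0.3, -0.3]
width: 85.4
t 46.05 tcp [461.9 271.8   9.5] ydir -19.7 q [-0.53  0.82 -0.08  1.98  0.17  0.35 -1.1 ] F [ 0.1 -0.3 -0.3] w 85.4 tilt [0.001 0.001]
shift [-0.03 -0.01  0.05] turn z -0.02
level turn [ 0.01 -0.02  0.  ]
```

```bash
python3 -m crank '[[[0,0,0,0,0,0],[0,0,0,0,0,0],[0,0,0,0,0,0],[0,0,0,0,0,0],[0,0,0,0,0,0],[0,0,0,0,0,0],[0,0,0,0,0,0]]]' 1
python3 -m crank '[[[0,0,-0.2,0,0,0],[0,0,-0.4,0,0,0],[0,0,-0.7,0,0,0],[0,0,-0.8,0,0,0],[0,0,-0.8,0,0,0],[0,0,-0.5,0,0,0],[0,0,-0.1,0,0,0],[0,0,0,0,0,0]]]' 1
python3 -c "
from h import *
go([638,136,120],3);lev()"
```

```text
clock: 46.63
eef_pos: [461.7, 272.3, 10.3]
tool_rot: [3.141, -0.003, 1.227]
force: [0.1, 0.7, -0.3]
width: 51.3
clock: 47.3
eef_pos: [459.9, 270.2, 122.8]
tool_rot: [-3.14, 0.001, 1.226]
force: [-0.4, -0.6, -3.2]
width: 50.7
t 47.3 tcp [459.9 270.2 122.8] ydir -19.7 q [-0.5   0.62 -0.13  1.94  0.14  0.59 -1.06] F [-0.4 -0.6 -3.2] w 50.7 tilt [-0.001 -0.001]
shift [-2.21  7.1   0.09] turn z -3.79
level turn [-0.01  0.01 -0.  ]
```

```bash
python3 -m crank '[[[-0.1,0.4,-0.1,0,0,-0.4],[-0.2,0.7,-0.1,0,0,-0.5],[-0.2,0.9,0,0,0,-0.5],[-0.2,0.9,0,0,0,-0.5],[-0.3,0.9,0,0,0,-0.5],[-0.3,0.9,0,0,0,-0.5],[-0.4,0.8,0,0,0,-0.5],[-0.3,0.5,0,0,0,-0.3],[-0.2,0.3,0,0,0,0],[0,0,0,0,0,0],[0,0,0,0,0,0]]]' 1
python3 -c "
from h import *
go([638,136,80],3);lev()"
```

```text
clock: 48.22
eef_pos: [637.0, 169.7, 115.8]
tool_rot: [-3.12, 0.008, 1.638]
force: [-0.2, 1.0, -3.0]
width: 51.4
t 48.22 tcp [637.  169.7 115.8] ydir 3.8 q [-0.15  0.79 -0.27  1.56  0.26  0.85 -0.46] F [-0.2  1.  -3. ] w 51.4 tilt [-0.021 -0.009]
shift [-1.11 -0.02  1.2 ] turn z 0.14
level turn [-0.21  0.07  0.  ]
```

```bash
python3 -m crank '[[[-0.6,0,0,-0.21,0.07,0.14],[-0.5,0,0.2,0,0,0],[0,0,0.4,0,0,0],[0,0,0.4,0,0,0],[0,0,0.4,0,0,0],[0,0,0.1,0,0,0],[0,0,0,0,0,0],[0,0,0,0,0,0]]]' 1
python3 -c "
from h import *
go([638,136,14],3);lev()"
```

```text
clock: 48.88
eef_pos: [630.6, 142.6, 61.4]
tool_rot: [-3.129, -0.002, 1.631]
force: [0.3, 0.4, -2.2]
width: 51.5
t 48.88 tcp [630.6 142.6  61.4] ydir 3.5 q [-0.11  0.85 -0.26  1.64  0.29  0.71 -0.45] F [ 0.3  0.4 -2.2] w 51.5 tilt [-0.012  0.002]
shift [-0.24  0.25  1.58] turn z 0.08
level turn [-0.12 -0.02 -0.  ]
```

```bash
python3 -m crank '[[[-0.2,0.22,0,-0.12,-0.02,0.08],[0,0,0.3,0,0,0],[0,0,0.4,0,0,0],[0,0,0.2,0,0,0],[0,0,0,0,0,0],[0,0,0,0,0,0]]]' 1
python3 -c "
from h import *
go([638,136,14],3);lev()"
```

```text
clock: 49.38
eef_pos: [639.5, 138.7, 32.4]
tool_rot: [3.137, -0.001, 1.624]
force: [0.2, -0.3, -3.1]
width: 51.4
t 49.38 tcp [639.5 138.7  32.4] ydir 3.0 q [-0.12  0.89 -0.24  1.64  0.31  0.65 -0.46] F [ 0.2 -0.3 -3.1] w 51.4 tilt [0.004 0.002]
shift [-0.09 -0.06  0.61] turn z 0.01
level turn [ 0.04 -0.01  0.  ]
```

```bash
python3 -m crank '[[[-0.09,-0.05,0.15,0.04,0,0],[0,0,0.2,0,0,0],[0,0,0.1,0,0,0],[0,0,0,0,0,0],[0,0,0,0,0,0]]]' 1
python3 -m crank '[[[0,0,0.1,0,0,0],[0,0,0,0,0,0],[0,0,0,0,0,0]]]' 1
python3 -c "
from h import *
go([638,136,14],3);lev()"
```

```text
clock: 49.8
eef_pos: [638.2, 135.5, 17.6]
tool_rot: [-3.141, -0.002, 1.624]
force: [-0.4, 0.5, -3.6]
width: 51.3
clock: 50.05
eef_pos: [638.7, 135.8, 14.8]
tool_rot: [3.141, -0.002, 1.624]
force: [-0.3, -0.0, -2.5]
width: 51.2
t 50.05 tcp [638.7 135.8  14.8] ydir 3.0 q [-0.12  0.91 -0.23  1.64  0.31  0.62 -0.46] F [-0.3 -0.  -2.5] w 51.2 tilt [0.001 0.002]
shift [ 0.01 -0.02  0.03] turn z 0.01
level turn [ 0.01 -0.02 -0.  ]
```

```bash
python3 -m crank '[[[0,0,0.1,0,0,0],[0,0,0,0,0,0],[0,0,0,0,0,0]]]' 1
python3 -m crank '[[[0,0,0.1,0,0,0],[0,0,0,0,0,0],[0,0,0,0,0,0]]]' 1
python3 -c "
from h import *
go([638,136,14],3);lev()"
```

```text
clock: 50.3
eef_pos: [639.6, 136.1, 16.1]
tool_rot: [3.138, -0.001, 1.624]
force: [0.7, -0.2, -3.2]
width: 51.4
clock: 50.55
eef_pos: [640.7, 136.5, 14.5]
tool_rot: [3.136, -0.002, 1.624]
force: [1.0, -0.5, -3.3]
width: 51.4
t 50.55 tcp [640.7 136.5  14.5] ydir 3.0 q [-0.12  0.91 -0.23  1.64  0.31  0.62 -0.47] F [ 1.  -0.5 -3.3] w 51.4 tilt [0.006 0.002]
shift [-0.01 -0.09  0.02] turn z 0.0
level turn [ 0.05 -0.02  0.  ]
```

```bash
python3 -m crank '[[[0,-0.08,0.15,0.06,-0.02,0],[0,0,0,0,0,0],[0,0,0,0,0,0]]]' 1
python3 -m crank '[[[0,0,0.12,0,0,0],[0,0,0,0,0,0],[0,0,0,0,0,0]]]' 1
python3 -c "
from h import *
go([638,136,14],3);lev()"
```

```text
clock: 50.8
eef_pos: [642.3, 136.8, 16.3]
tool_rot: [3.135, 0.0, 1.623]
force: [1.3, -0.0, -3.4]
width: 51.3
clock: 51.05
eef_pos: [642.9, 136.9, 14.5]
tool_rot: [3.134, 0.001, 1.622]
force: [0.1, -1.6, 1.2]
width: 51.2
t 51.05 tcp [642.9 136.9  14.5] ydir 3.0 q [-0.12  0.91 -0.23  1.64  0.31  0.62 -0.47] F [ 0.1 -1.6  1.2] w 51.2 tilt [ 0.008 -0.   ]
shift [-0.02 -0.17  0.01] turn z -0.01
level turn [ 0.08  0.01 -0.  ]
```

```bash
python3 -m crank '[[[0,-0.15,0,0.08,0,0],[0,0,0,0,0,0],[0,0,0,0,0,0]]]' 1
python3 -c "
from h import *
go([638,136,14],3);lev()"
python3 -m crank '[[[0,0,0.06,0,0,0],[0,0,0,0,0,0],[0,0,0,0,0,0]]]' 1
python3 -c "
from h import *
go([638,136,14],3);lev()"
```

```text
clock: 51.3
eef_pos: [639.2, 136.9, 14.3]
tool_rot: [3.141, 0.0, 1.622]
force: [-0.9, -0.9, 3.3]
width: 51.2
t 51.3 tcp [639.2 136.9  14.3] ydir 2.9 q [-0.12  0.91 -0.23  1.64  0.31  0.62 -0.47] F [-0.9 -0.9  3.3] w 51.2 tilt [0.001 0.   ]
shift [-0.03 -0.04  0.01] turn z -0.01
level turn [ 0.01  0.   -0.  ]
clock: 51.55
eef_pos: [638.8, 136.8, 14.3]
tool_rot: [3.141, 0.001, 1.622]
force: [-0.4, -0.4, 1.2]
width: 51.1
t 51.55 tcp [638.8 136.8  14.3] ydir 2.9 q [-0.12  0.91 -0.23  1.64  0.31  0.62 -0.47] F [-0.4 -0.4  1.2] w 51.1 tilt [ 0. -0.]
shift [-0.03 -0.03  0.01] turn z -0.01
level turn [0. 0. 0.]
```

It's in contact and level, so I'll release, rise and check everything.

```bash
python3 -m crank '[[[0,0,0,0,0,0],[0,0,0,0,0,0],[0,0,0,0,0,0],[0,0,0,0,0,0],[0,0,-0.2,0,0,0],[0,0,-0.5,0,0,0],[0,0,-0.8,0,0,0],[0,0,-0.9,0,0,0],[0,0,-0.9,0,0,0],[0,0,-0.9,0,0,0],[0,0,-0.9,0,0,0],[0,0,-0.9,0,0,0]]]' -1
python3 -m crank '[[[0,0,-0.9,0,0,0],[0,0,-0.9,0,0,0],[0,0,-0.9,0,0,0],[0,0,-0.5,0,0,0],[0,0,0,0,0,0]]]' -1
python3 - <<'E'
from h import *
st()
for cam in ["wrist","scene","side"]:
    p=ctrl.get_image(cam);X=cloud(p).reshape(-1,3);print(cam)
    if cam!="wrist": save(p,"f_"+cam)
    for nm,c,z,r in [('jar',(457,-284),70,30),('sq',(643,-164),46,45),('tin',(449,11.7),40,70),('long',(638.5,136.5),50,90)]:
        d=np.hypot(X[:,0]-c[0],X[:,1]-c[1])
        m=(d<r)&(abs(X[:,2]-z)<4); k=(d<r+30)&(X[:,2]>8)&(X[:,2]<14)
        if m.sum()>30: print(nm,rect(X[m]),round(float(np.median(X[m][:,2])),1),"rim",rect(X[k])[:2] if k.sum()>30 else None)
E
```

```text
clock: 52.55
eef_pos: [632.5, 135.9, 193.1]
tool_rot: [-3.121, 0.004, 1.624]
force: [0.5, 0.7, -0.5]
width: 85.0
clock: 52.97
eef_pos: [635.9, 137.4, 303.1]
tool_rot: [-3.133, 0.001, 1.625]
force: [0.5, -0.1, 0.1]
width: 85.1
t 52.97 tcp [635.9 137.4 303.1] ydir 3.1 q [-0.07  0.59 -0.32  1.4   0.19  1.19 -0.36] F [ 0.5 -0.1  0.1] w 85.1 tilt [-0.009 -0.001]
wrist
sq (array([ 642.9, -164.2]), array([55.7, 57.5]), 'long', 84.1, 925) 45.7 rim (array([ 643.1, -163.9]), array([90.3, 91.3]))
tin (array([450.5,  11.6]), array([ 52. , 110.6]), 'long', 84.4, 2332) 40.1 rim (array([447.2,  11.3]), array([ 87. , 144.5]))
long (array([639.5, 135.4]), array([ 52.1, 149.3]), 'long', 93.1, 4297) 50.0 rim (array([638. , 135.5]), array([ 86.2, 183.7]))
scene
jar (array([ 458.8, -281.8]), array([36.9, 40.2]), 'long', 12.9, 101) 71.2 rim (array([ 464.8, -277.6]), array([72.7, 78. ]))
sq (array([ 644.3, -163. ]), array([56.2, 57.4]), 'long', 173.8, 374) 47.2 rim (array([ 644.3, -162.8]), array([91.6, 92.8]))
tin (array([452.8,  13.2]), array([ 53.8, 109.3]), 'long', 84.9, 432) 41.6 rim (array([449.8,  12.4]), array([ 90.3, 145.1]))
long (array([642. , 136.9]), array([ 54.9, 149.8]), 'long', 93.0, 990) 51.3 rim (array([641.1, 136.7]), array([ 87., 184.]))
side
jar (array([ 452.3, -284.6]), array([38.7, 39.3]), 'long', 174.6, 112) 69.9 rim (array([ 450.9, -288.3]), array([71.2, 75.5]))
sq (array([ 638.3, -165.8]), array([57.3, 60. ]), 'long', 87.0, 188) 45.7 rim (array([ 639.7, -165.4]), array([93. , 94.3]))
tin (array([446.6,  10.1]), array([ 54.1, 111.8]), 'long', 85.1, 287) 40.2 rim (array([444.7,  11.5]), array([ 88.3, 151. ]))
long (array([635.7, 135.6]), array([ 57. , 158.1]), 'long', 92.2, 299) 49.7 rim (array([632.4, 133.3]), array([ 91.2, 190.1]))
```

View pics/f_scene.png

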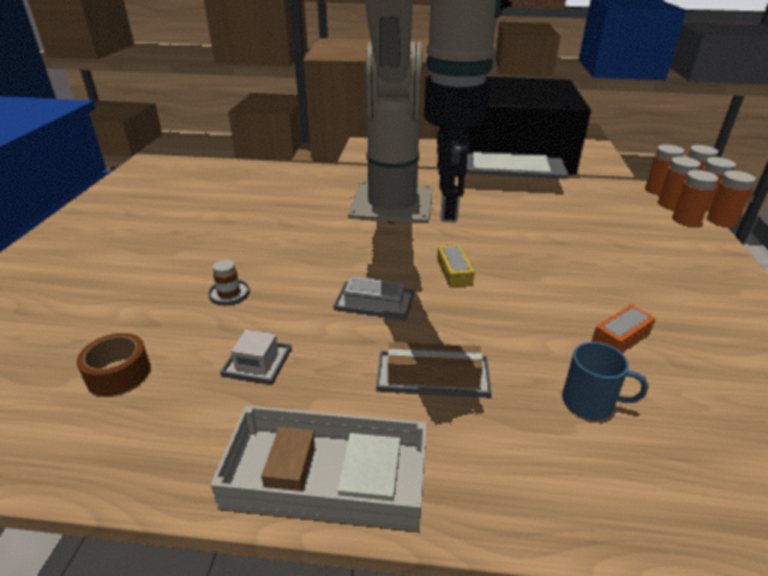

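View pics/f_side.png

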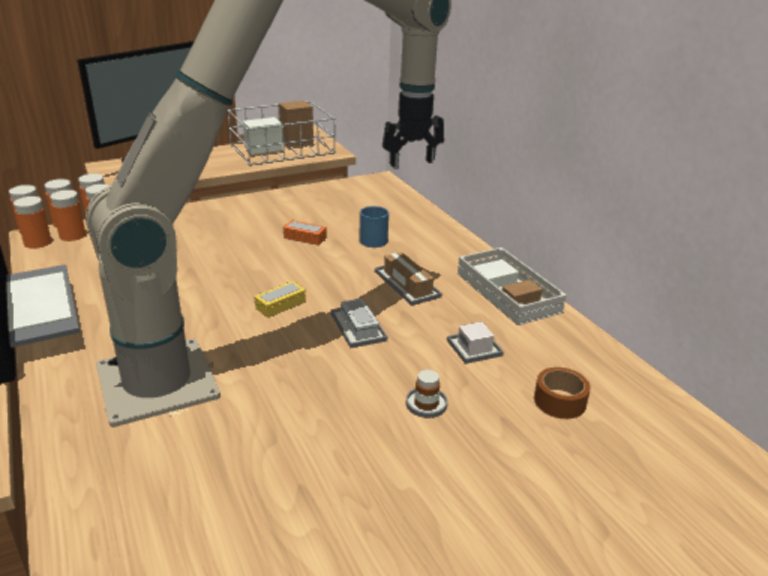

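Both views show all four things upright in their trays: jar (225,278), square carton (255,352), tin (375,294) and long carton (433,370) in the scene picture. The tops are at 70, 46, 40 and 50 mm, as they should be. The mug and tape roll haven't moved. Handing in.

```bash
python3 -c "
from h import *
print(ctrl.finish_job())"
```

```text
the job is handed in; nothing more can be done
None
```

I took the pile apart from the top down and handed the job in at about 53 s. The jar is in the round dish, the square carton in the square tray, the metal tin in the middle tray and the long carton in the long tray.

**Last checks:**
- **Seating:** the tops measured about 70, 46, 40 and 50 mm. That matches each thing lying flat on its tray's 4 mm floor.
- **Position:** everything is inside its rim. By the wrist camera the three boxes are about 0.5 mm (square carton), 3 mm (tin) and 1.5 mm (long carton) off centre, with about 13 mm of room a side. The jar was only checked in the scene and side views.
- **Forces and bystanders:** the largest force I read was about 11 N, as the jar touched down. The mug, tape roll and both look-alike tins looked unmoved.

**What disagreed or went wrong:**
- The scene and side cameras differed by about 5 mm, so I relied mainly on the wrist camera. Part of the dish rim was hidden each time I fitted it, so its centre is less certain.
- While lowering the tin, joint 6 reached its lower limit of about 0.23 rad. I raised the tin and turned it half round above the tray to free the arm; it may lie either way.
- The last millimetres of each lowering were uneven. I brought things level in contact before letting go, and the tin may have dropped by less than a millimetre.

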